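# Stow the loose parts on a reader's film carriage, index it and close the transport lock

### The arm

A 6-joint arm with a two-finger parallel gripper is mounted at the origin on the work surface. World frame = base frame: x ahead of the robot, y to its left, z up, the work surface at z = 0. Lengths are in mm, angles in rad, forces in N, time in s.
With the tool pointing down it reaches from about 250 to 725 mm from the base axis. Payload 9.7 kg.
Tool frame: the origin (TCP) lies midway between the tips of the shut fingers; the grasp point (between the pads) lies 19 mm behind it (grip_point_offset is the distance from the TCP to the grasp point, in mm); z points along the fingers, y is the line along which they close (so a half turn about z gives the same grasp; the last joint's range is limited). The gripper opens to 85 mm and grips with 20 to 120 N. Pads are 22 mm wide; open, the fingers measure 114 mm over their backs; the gripper's body (76 mm by 85 mm) begins 54 mm behind the grasp point. The pads swing forward as they close: fully open they stand 13 mm farther back than shut.
Start: joints at [-1.266, 0.087, 0.176, 1.66, 0, 1.571], TCP at [165.054, -524.647, 231.284] pointing down, gripper open.
Joint ranges: [-3.13, 3.13], [-0.85, 1.81], [-1.15, 1.24], [-2.2, 2.28], [-1.44, 1.52], [-3.14, 3.14]. Speed limits (rad/s): [2.22, 2.22, 2.57, 3.14, 3.14, 3.14].

### API

Orientations are given as a unit quaternion [w, x, y, z].
In Python, from workcell import * gives the robot as it stands.
- The arm moves only by the tool move_arm, never from a script. Its argument "rows" is one flat list of numbers, 6 for each row, row after row: the shift along the tool's x, y, z normalised to -1 to 1, where 1 is 0.08 m, then the turn, a rotation vector about the tool's x, y, z normalised to -1 to 1, where 1 is 30 degrees. A call has 1 to 20 rows; each row is the pose to reach, as a shift and turn from the pose commanded when the call began, along the tool's axes at that moment; what a row does not reach only later rows make up. A row lasts 1/8 s, in which the tool goes at most 62.5 mm and 10.7 degrees, less where a joint would pass 70% of its speed; a pose out of reach is approached as far as the arm can. A call with a number of a shift or a turn outside -1 to 1 is refused whole. A call with a gripper value outside its range is refused whole. "gripper" is the closure, from 0 (fully open) to 1 (shut), set as the call begins (left out, the last holds). The fingers move at their own pace and stop on an object; "force" is the grip in N (left out, the last holds). Time passes only in rows, so rows that repeat a pose let the fingers close. It gives the time, the measured TCP pose, the force, the opening and the grip force at its end, in the units of the state.
- read_state(): the state, without advancing time (a new reading comes with each control period).
- read_camera(name): name is "scene" or "top"; returns (picture, depth): 400x640x3 uint8, red, green, blue; 400x640 float32, mm along the optical axis (not along the pixel's ray), 0 where there is no reading.
- calibration(name): a dict with "fx", "fy", "cx", "cy" (pixels), "k1" (the pictures are not rectified: a ray, as slopes to the right and down, at radius r is drawn at 1 + k1 r^2 times it, then the intrinsics apply), "pose" (4x4, takes a point from camera to world coordinates). Camera axes: x right, y up, looking along -z (the intrinsics and any distortion apply to the point x, -y, -z); pixel columns grow to the right and rows downward; lengths in mm; the calibration is good to about 2 mm. A picture is of the moment at which its call begins. calibration takes no time and is no camera call.
- sign_off(): hands the job in; it is judged then, once.
The state is a dict: "t": time; "qpos": joint angles; "joint_vel": joint speeds; "joint_torque": joint torques, N m; "tcp_pos": TCP position; "eef_rot": TCP orientation; "ft_force": force on the tool from outside, world axes, zero at the start; "moment": the same for the moment, N m; "opening": finger opening in mm; "grasp_force": force on a finger pad.
Only numpy, scipy, OpenCV 4.12 (cv2) and the standard library are available. Lean on these libraries where they do the work, as an engineer would, in place of code of your own. Each camera call takes 0.05 s, during which the arm holds its last target. There are 200 camera calls.

### The job

Make the film carriage ready to travel: tip the rinsed rollers out over the mesh basket's spout into the longer front well of the carriage tray (one that goes astray may be put in by hand), stand the empty basket back on its drip mat, lay every amber reel flange flat, hub up, in the rear well, and stand every brush holder upright in the shorter front well. Only when all is aboard, slide the carriage until the mark on its rear tab is right under the fixed needle, then push the transport lock fully home. Leave the cork stopper and the lens turret where they are and do not knock the needle.

Things in the scene. Friction and masses are not known exactly. Their poses are not given: they have to be found in the camera images.
- film_carriage (a joint): Aluminium film carriage, 186 mm deep by 270 mm wide, on twin rails along y of the reader bed (bed x: front to rear, away from the robot; y: to its left). Value in m, positive to +y, stops at -0.06 and 0.06, friction 2.5 N, stays where left. On it a tray of three wells, walls and ribs 4 mm thick and 30 mm high, floor 55 mm above the cart top: one long rear well, two front wells.
- roller_well (a point): Centre of the floor of the roller well, the longer front well (left): 85 mm (x) by 140 mm (y). The shorter front well beside it (right) is the brush well, 85 by 118 mm, its centre 133 mm from here along -y: room for three brush holders side by side, 38 mm apart along y, feet along x. Moves with the carriage, axes of the carriage: x front to rear, y along the rails, z up.
- rear_well (a point): Centre of the floor of the tray's rear well (farther from the robot, for the flanges), 88 mm (x) by 262 mm (y): room for three flanges in a row along y, 87 mm apart. Axes of the carriage.
- post_top (a point): Top centre of the black upright pull post on the carriage's front edge, by which it is slid: 22 mm (x) by 18 mm (y), top 130 mm above the cart top, 45 mm above the tray's front wall, which is 6 mm behind the post. Axes of the carriage.
- index_mark (a point): The mark: a black dot with cross lines on the flat aluminium tab (32 by 40 mm) at the carriage's rear edge, 56 mm above the cart top. Moves with the carriage.
- needle_tip (a point): Tip of the fixed index needle, which points down from a bracket at the rear of the reader bed, 4 mm above the level of the mark. The bracket's top is 106 mm above the cart top. The mark is under it when the carriage joint is at 0.03.
- transport_lock (a joint): Transport lock slide on a bracket at the front left of the bed. Value in m: 0 out (towards the robot), 0.035 fully home (towards the carriage, along bed +x). Friction 3 N. Its round-nosed 12 mm bolt enters a 20 mm notch in the strip on the carriage's front edge; unless the mark is within about 4 mm of the needle it strikes the strip at about 0.024.
- lock_grip (a point): Top centre of the lock's black grip block, 18 mm (x) by 20 mm (y) by 42 mm high, top 99 mm above the cart top; moves with the lock, axes of the bed. Below the grip is a slide block 38 mm wide (y). With the lock home the tray's front wall (top 85 mm high) is 42 mm behind the grip's centre.
- rinse_basket: Steel mesh rinse basket, 0.3 kg. Origin: centre of the flat floor's underside; spout at -x, z up. Inside 125 (x) by 74 mm, floor 3 mm thick, walls 45 mm high. At -x the floor rises at 15 degrees for 55 mm to the spout lip; tipped lip down by 40 to 50 degrees it empties. Black grip bar over the floor's middle, 16 (x) by 84 (y) by 22 mm, its centre 95 mm above the origin, open below.
- spout_lip (a point): Middle of the upper edge of the basket's spout lip, 116 mm from the basket's origin along basket -x and 17 mm above its underside; the spout is 80 mm wide outside. Basket axes.
- drip_mat: Pale grey silicone drip mat lying flat, 130 mm (x) by 210 mm (y) by 4 mm, on which the basket stands. Origin: centre of its underside. It does not move.
- roller_1: Film guide roller, black rubber with steel ends, cylinder 24 mm diameter, 64 mm long; origin at its centre, axis along its y. 0.05 kg. At first in the basket; may be absent.
- roller_2: Film guide roller, black rubber with steel ends, cylinder 24 mm diameter, 64 mm long; origin at its centre, axis along its y. 0.05 kg. At first in the basket; may be absent.
- roller_3: Film guide roller, black rubber with steel ends, cylinder 24 mm diameter, 64 mm long; origin at its centre, axis along its y. 0.05 kg. At first in the basket; may be absent.
- roller_4: Film guide roller, black rubber with steel ends, cylinder 24 mm diameter, 64 mm long; origin at its centre, axis along its y. 0.05 kg. At first in the basket; may be absent.
- flange_a: Amber plastic reel flange: disc 76 mm diameter, 4 mm thick, with a round hub 30 mm diameter rising to 36 mm above the underside; origin: centre of the underside, z along the hub. 0.05 kg. Lies hub up on the cart top. May be absent.
- flange_b: Amber plastic reel flange: disc 76 mm diameter, 4 mm thick, with a round hub 30 mm diameter rising to 36 mm above the underside; origin: centre of the underside, z along the hub. 0.05 kg. Lies hub up on the cart top. May be absent.
- flange_c: Amber plastic reel flange: disc 76 mm diameter, 4 mm thick, with a round hub 30 mm diameter rising to 36 mm above the underside; origin: centre of the underside, z along the hub. 0.05 kg. Lies hub up on the cart top. May be absent.
- brush_holder_a: Pewter coloured motor brush holder standing on its foot: foot 60 mm (x) by 28 mm (y) by 8 mm, on its middle an upright round barrel 22 mm diameter, its top 50 mm above the underside; origin: centre of the underside. 0.1 kg. May be absent.
- brush_holder_b: Pewter coloured motor brush holder standing on its foot: foot 60 mm (x) by 28 mm (y) by 8 mm, on its middle an upright round barrel 22 mm diameter, its top 50 mm above the underside; origin: centre of the underside. 0.1 kg. May be absent.
- brush_holder_c: Pewter coloured motor brush holder standing on its foot: foot 60 mm (x) by 28 mm (y) by 8 mm, on its middle an upright round barrel 22 mm diameter, its top 50 mm above the underside; origin: centre of the underside. 0.1 kg. May be absent.
- cork_stopper: Bystander: cork stopper 44 to 56 mm in diameter, 55 mm high, standing. Origin: centre of its underside.
- lens_turret: Bystander: black lens turret, disc 110 mm in diameter with three lens barrels, 60 mm high. Origin: centre of its underside.
- index_needle: The needle with its bracket (see needle_tip), fixed to the rear of the reader bed; origin as the bed's, under the middle of the rails on the cart top, axes of the bed: x from front to rear, y along the rails. Not to be knocked.
There are look-alikes about, which are no part of the job. Leave any blue or yellow look-alike of the brush_holder_a alone.

How it is judged:
By the outcome, as a careful person would: the job done as asked, in the order asked, and still so for the second after the job is handed in, with the robot touching nothing.
Of roller_1, roller_2, roller_3, roller_4 only 2 to 4 are there at a start; the rules pass over those that are not, and their reading is None.
Of flange_a, flange_b, flange_c, brush_holder_a, brush_holder_b, brush_holder_c only 3 to 6 are there at a start; the rules pass over those that are not, and their reading is None.
At some moment in a run one of flange_a, flange_b, flange_c, rinse_basket may be knocked a few centimetres aside while the robot is not near it.
It also fails if it takes over 210 s, if anything falls off the work surface, if the arm or the gripper's body presses on something with over 40 N, if the wrist force passes 120 N, or if a joint passes its speed limit or range.

## Working session

There is one attempt and no reset: what is moved stays moved. The work goes in short steps, Python scripts to look and compute and a tool call to move; the robot and the scene stay as the last step left them, time stands still between calls to the robot, and variables do not carry over. Pictures are saved under pics/ and viewed, at most 14 in all, crops included, and the job is handed in when it is done.

Besides the shell and the picture viewer there is one more tool, called after "Emit:" as name(argument=value, ...) on one line, values as JSON. move_arm: Moves the arm, as the interface text tells. Its arguments: {"type":"object","properties":{"rows":{"type":"array","items":{"type":"number","minimum":-1,"maximum":1}},"gripper":{"type":"number"},"force":{"type":"number"}},"required":["rows"]}

```bash
mkdir -p pics; ls; cat > h.py <<'E'
from workcell import *
import numpy as np, cv2
def snap(n,f=None):
    p,d=read_camera(n)
    np.savez(f'/tmp/{n}.npz',p=p,d=d)
    if f: cv2.imwrite(f'pics/{f}.png',p[:,:,::-1])
    return p,d
def rays(n,uv):
    c=calibration(n); uv=np.atleast_2d(np.array(uv,float))
    K=np.array([[c['fx'],0,c['cx']],[0,c['fy'],c['cy']],[0,0,1]])
    q=cv2.undistortPoints(uv[:,None],K,np.array([c['k1'],0,0,0.]))[:,0]
    T=np.array(c['pose'])
    return T[:3,3],np.c_[q[:,0],-q[:,1],-np.ones(len(q))]@T[:3,:3].T
def onz(n,uv,z):
    o,r=rays(n,uv); return o+r*((z-o[2])/r[:,2])[:,None]
def cloud(n,uv,d):
    o,r=rays(n,uv); u=np.atleast_2d(uv).astype(int); return o+r*d[u[:,1],u[:,0]][:,None]
def proj(n,P):
    c=calibration(n);T=np.array(c['pose']);P=np.atleast_2d(P)
    q=(P-T[:3,3])@T[:3,:3]; a=np.c_[q[:,0],-q[:,1]]/-q[:,2:]
    a=a*(1+c['k1']*(a**2).sum(1,keepdims=True)); return a*[c['fx'],c['fy']]+[c['cx'],c['cy']]
def tool(q):
    w,x,y,z=q
    from scipy.spatial.transform import Rotation as R
    return R.from_quat([x,y,z,w]).as_matrix()
E
python3 - <<'E'
from h import *
for n in('scene','top'):
    snap(n,n+'0'); c=calibration(n); print(n,{k:np.round(v,3).tolist() for k,v in c.items()})
s=read_state(); print(s); print(tool(s['eef_rot']).round(3))
E
```

```text
pics
scene {'fx': 363.764, 'fy': 363.764, 'cx': 326.281, 'cy': 200.165, 'k1': -0.017, 'pose': [[-0.581, -0.563, 0.588, 1047.463], [0.814, -0.407, 0.414, 380.321], [0.006, 0.719, 0.695, 762.005], [0.0, 0.0, 0.0, 1.0]]}
top {'fx': 385.514, 'fy': 385.514, 'cx': 313.701, 'cy': 197.034, 'k1': 0.032, 'pose': [[0.026, 0.986, -0.168, 296.373], [-0.999, 0.029, 0.016, -2.624], [0.02, 0.167, 0.986, 1350.426], [0.0, 0.0, 0.0, 1.0]]}
{'t': 0.1, 'qpos': array([-1.26601824e+00,  8.73858899e-02,  1.75223464e-01,  1.65980190e+00,
        9.70635411e-06,  1.57078003e+00]), 'joint_vel': array([ 0.00128673, -0.00060598,  0.00135081,  0.00074732,  0.0002574 ,
        0.00073759]), 'joint_torque': array([-1.30041484e-03, -5.21558905e+01,  4.65655839e+01,  1.60532672e-02,
       -2.06404741e-05, -1.32389187e-05]), 'tcp_pos': array([ 164.98616571, -524.45677241,  230.6696927 ]), 'eef_rot': array([-5.77969384e-04,  9.88409837e-01,  1.51807947e-01, -8.38494854e-05]), 'ft_force': array([ 0.0570772 , -0.4527584 , -0.31629294]), 'moment': array([ 0.03290422, -0.02873639,  0.06512088]), 'grasp_force': 0.0, 'opening': 84.90689643837835}
[[ 0.954  0.3   -0.   ]
 [ 0.3   -0.954  0.001]
 [ 0.    -0.001 -1.   ]]
```

View pics/top0.png

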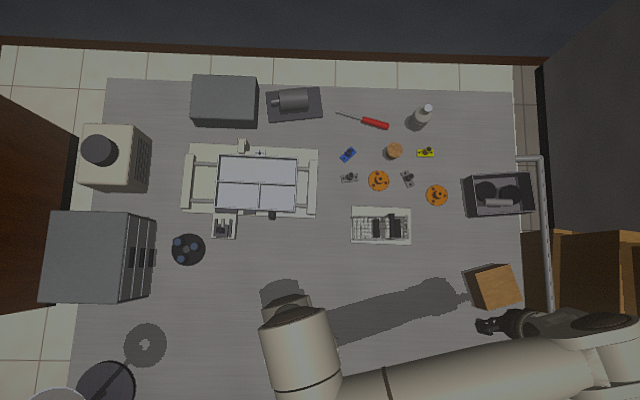

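View pics/scene0.png

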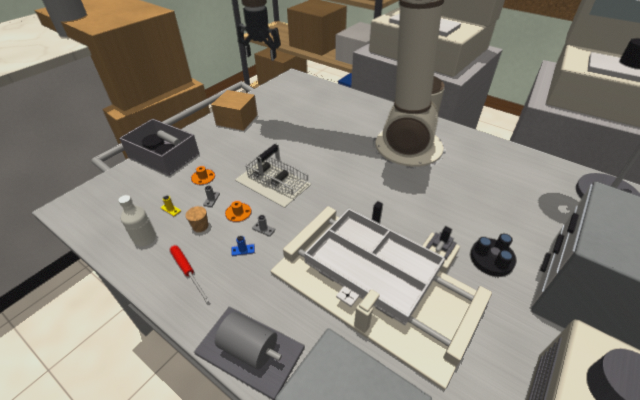

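Candidates in the top view. Amber flanges are at (378,181) and (437,195); the cork at (394,151) is not one. Pewter holders are at (349,177) and (408,179), with blue (348,155) and yellow (425,152) look-alikes to leave. The basket is at (381,225), the carriage at (257,183), and the turret at (188,249). Next is a close crop.

```bash
python3 - <<'E'
from h import *
t=np.load('/tmp/top.npz');p=t['p'];d=t['d'];s=np.load('/tmp/scene.npz')
a=cv2.resize(p[135:255,175:335],None,fx=5,fy=5,interpolation=cv2.INTER_CUBIC)[:,:800]
cv2.imwrite('pics/carr.png',a[:,:,::-1])
b=cv2.resize(p[140:250,330:460],(520,440),interpolation=cv2.INTER_CUBIC)
c=cv2.resize(s['p'][140:205,230:315],(280,214),interpolation=cv2.INTER_CUBIC)
o=np.zeros((440,800,3),np.uint8);o[:,:520]=b;o[:214,520:]=c
c=cv2.resize(s['p'][180:260,190:290],(280,224),interpolation=cv2.INTER_CUBIC);o[214:438,520:]=c
cv2.imwrite('pics/obj.png',o[:,:,::-1])
# masks
hsv=cv2.cvtColor(p,cv2.COLOR_RGB2HSV)
m=cv2.inRange(hsv,(8,150,120),(20,255,255)); m[:,460:]=0; m[:140]=0
n,l,st,ce=cv2.connectedComponentsWithStats(m)
for i in range(1,n):
    if st[i,4]>60: print('amber',st[i],ce[i].round(1),onz('top',ce[i],4).round(1))
g=np.stack(np.meshgrid(np.arange(640),np.arange(400)),-1).reshape(-1,2)
C=cloud('top',g,d); np.save('/tmp/topc.npy',C.reshape(400,640,3))
C=C.reshape(400,640,3)
for nm,(u,v,w) in dict(b1=(349,177,10),b2=(408,179,10),f1=(378,181,12),f2=(437,195,12),cork=(394,151,9)).items():
    R=C[v-w:v+w+1,u-w:u+w+1].reshape(-1,3)
    for lo,hi in((6,15),(25,34),(34,60)):
        Q=R[(R[:,2]>lo)&(R[:,2]<hi)]
        if len(Q): print(nm,lo,hi,len(Q),Q.mean(0).round(1),Q.max(0).round(0),Q.min(0).round(0))
E
```

```text
amber [369 171  20  20 244] [378.3 180.3] [[ 592.9 -253.8    4. ]]
amber [427 185  20  21 251] [436.6 194.7] [[ 546.5 -461.1    4. ]]
b1 6 15 71 [ 596.6 -147.6    8.9] [ 635. -112.   14.] [ 566. -181.    6.]
b1 25 34 4 [ 593.9 -143.1   30.5] [ 602. -138.   33.] [ 589. -153.   28.]
b1 34 60 35 [ 596.1 -147.8   49. ] [ 606. -138.   56.] [ 587. -158.   34.]
b2 6 15 77 [ 598.4 -354.6    8.7] [ 633. -334.   13.] [ 570. -392.    6.]
b2 25 34 8 [ 596.4 -351.3   31. ] [ 610. -346.   34.] [ 591. -360.   27.]
b2 34 60 38 [ 602.1 -353.7   49.3] [ 612. -345.   58.] [ 590. -365.   36.]
f1 6 15 58 [ 587.2 -251.7    7.9] [ 632. -209.   14.] [ 557. -291.    6.]
f1 25 34 24 [ 590.9 -252.    31.8] [ 602. -240.   34.] [ 577. -265.   26.]
f1 34 60 36 [ 590.8 -252.3   36.7] [ 606. -239.   41.] [ 577. -264.   34.]
f2 6 15 66 [ 547.5 -461.3    8.1] [ 586. -422.   14.] [ 509. -502.    6.]
f2 25 34 25 [ 542.9 -458.1   31.1] [ 555. -447.   34.] [ 530. -477.   26.]
f2 34 60 39 [ 544.2 -461.5   36.8] [ 558. -449.   41.] [ 529. -473.   34.]
cork 6 15 9 [ 687.9 -284.9    7.8] [ 731. -277.   10.] [ 668. -309.    7.]
cork 25 34 1 [ 686.9 -276.3   30.5] [ 687. -276.   30.] [ 687. -276.   30.]
cork 34 60 194 [ 693.1 -297.6   53.3] [ 721. -273.   60.] [ 669. -324.   35.]
```

View pics/carr.png

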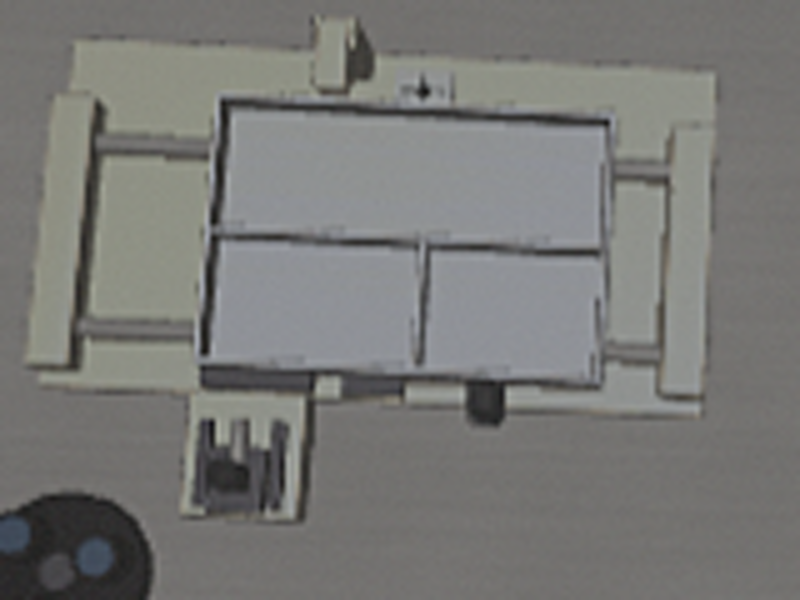

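View pics/obj.png

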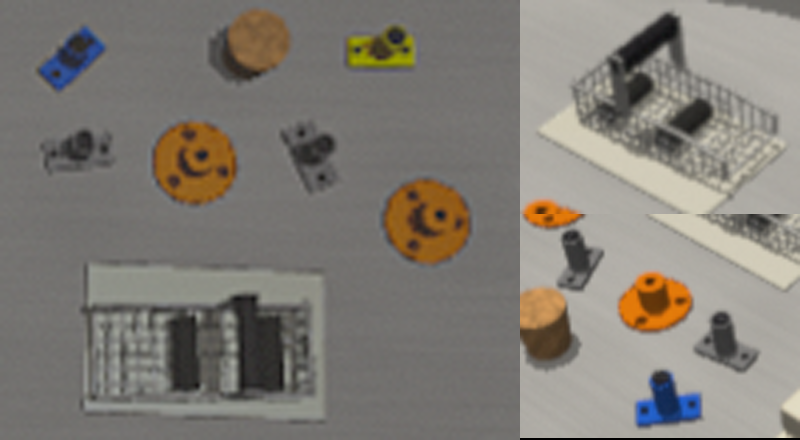

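The crops show two pewter holders, two amber flanges, and a basket with its spout to image left (+y) and two rollers visible in it. The tray is empty, with its outer corners at crop (222,98), (613,117), (600,385), (200,368). The mark is at (423,89), the post at (486,402) and the lock grip at (228,475). Next I measure these.

```bash
cat >> h.py <<'E'
def both(box,zlo,zhi):
    out=[]
    for n in('top','scene'):
        d=np.load(f'/tmp/{n}.npz')['d']
        g=np.stack(np.meshgrid(np.arange(640),np.arange(400)),-1).reshape(-1,2)
        C=cloud(n,g,d);k=(d.ravel()>0)&(C[:,0]>box[0])&(C[:,0]<box[1])&(C[:,1]>box[2])&(C[:,1]<box[3])&(C[:,2]>zlo)&(C[:,2]<zhi)
        out.append(C[k])
    return out
E
python3 - <<'E'
from h import *
cr=lambda u,v:(u/5+175,v/5+135)
co=[onz('top',cr(*q),85)[0] for q in((222,98),(613,117),(600,385),(200,368))]
print('tray corners',np.round(co,1).tolist(), [round(float(np.linalg.norm(co[i]-co[i-1])),1) for i in range(4)])
e=(co[0]-co[1]+co[3]-co[2]);print('yaw of bed y',np.degrees(np.arctan2(-e[0],e[1])),'centre',np.mean(co,0))
for nm,q,z in(('mark',(423,89),56),('bracket top',(330,55),106),('post',(485,390),130),('lock',(228,470),99)):
    print(nm,onz('top',cr(*q),z).round(1))
def rep(nm,box,lo,hi):
    for n,Q in zip('ts',both(box,lo,hi)):
        if len(Q)>3:
            r=cv2.minAreaRect(Q[:,:2].astype(np.float32)); print(nm,n,len(Q),'rect',np.round(r[0],1),np.round(r[1],1),round(r[2],1),'z',np.median(Q[:,2]).round(1))
rep('post',(400,520,0,200),115,140)
rep('lock',(330,480,100,350),90,110)
rep('bracket',(600,800,0,400),95,115)
rep('traytop',(400,720,0,400),80,92)
rep('trayfloor',(400,720,0,400),50,60)
rep('bar',(380,520,-400,-120),90,115)
rep('wire45',(380,520,-400,-120),40,55)
rep('mat',(360,540,-400,-120),2.5,7)
rep('table',(300,360,-300,0),-10,10)
for nm,b in dict(b1=(570,625,-180,-115),b2=(570,630,-390,-320)).items():
    rep(nm+'foot',b,5,14); rep(nm+'top',b,40,60)
for nm,b in dict(f1=(545,640,-300,-205),f2=(500,595,-510,-415)).items():
    rep(nm+'hub',b,30,45)
s=np.load('/tmp/scene.npz')['p'];hsv=cv2.cvtColor(s,cv2.COLOR_RGB2HSV)
m=cv2.inRange(hsv,(5,190,120),(20,255,255))
n,l,st,ce=cv2.connectedComponentsWithStats(m)
for i in range(1,n):
    if st[i,4]>80: print('amber',st[i],ce[i].round(1),onz('scene',ce[i],10).round(1))
E
```

```text
tray corners [[647.2, 298.5, 85.0], [642.5, 35.1, 85.0], [459.6, 37.7, 85.0], [463.5, 300.7, 85.0]] [183.7, 263.5, 182.9, 263.1]
yaw of bed y -0.9330387930738645 centre [553.22919374 167.97795497  85.        ]
mark [[666.2 167.9  56. ]]
bracket top [[673.3 224.1 106. ]]
post [[448.6 109.2 130. ]]
lock [[395.9 274.9  99. ]]
post t 42 rect [445.4 114. ] [19.9 16.2] 2.3 z 129.4
post s 75 rect [449.3 116.4] [17.5 24.1] 88.5 z 127.7
lock t 49 rect [417.1 196.6] [ 18.9 195. ] 15.3 z 97.6
lock s 108 rect [424.6 200.4] [ 21.4 196.9] 18.1 z 98.1
bracket t 616 rect [726.4 293.5] [147.2 212. ] 0.0 z 99.7
bracket s 2048 rect [726.7 295.3] [208.4 146.6] 90.0 z 100.2
traytop t 479 rect [563.5 171.1] [290.7 233.3] 80.0 z 84.1
traytop s 1221 rect [551.5 174.2] [270.6 305.1] 88.8 z 84.0
trayfloor t 3663 rect [554.6 219.9] [281.1 388.5] 13.9 z 54.4
trayfloor s 5902 rect [566.  203.2] [288.2 404.2] 14.0 z 54.7
bar t 149 rect [ 421.7 -277.8] [81.2 17.4] 2.7 z 108.6
bar s 196 rect [ 424.9 -275.9] [86.5 19.3] 0.7 z 106.2
wire45 t 123 rect [ 420.1 -254.1] [ 79.1 181.6] 1.5 z 50.2
wire45 s 198 rect [ 423.8 
[... 368 characters left out ...]
 z 7.5
b1top t 31 rect [ 596.5 -148.8] [17.6 18.7] 89.0 z 50.7
b1top s 54 rect [ 602.4 -145.2] [19.8 19.1] 38.4 z 49.6
b2foot t 84 rect [ 599.1 -352.4] [53.1 62.7] 83.8 z 8.1
b2foot s 80 rect [ 605.6 -353.3] [62.1 28.7] 26.3 z 6.9
b2top t 34 rect [ 602.7 -355.6] [18.6 18.8] 13.0 z 51.8
b2top s 46 rect [ 606.8 -351.5] [20.4 18.9] 35.0 z 49.7
f1hub t 57 rect [ 591.3 -252.1] [25.1 29.3] 85.1 z 35.1
f1hub s 71 rect [ 596.3 -250.9] [29.4 27.8] 66.8 z 34.6
f2hub t 58 rect [ 544.3 -461. ] [26.4 28.5] 47.7 z 35.6
f2hub s 58 rect [ 551.1 -457.8] [26.7 32. ] 11.7 z 34.5
amber [192 167  23  17 215] [202.4 176.1] [[ 553.2 -451.5   10. ]]
amber [226 201  25  20 295] [237.7 211.5] [[ 599.4 -246.7   10. ]]
```

Emit:
move_arm(rows=[0.5,-0.3,0,0,0,0.25,1,-0.6,0,0,0,0.517,1,-0.6,0,0,0,0.517], gripper=0)

```text
t: 0.48
tcp_pos: [228.4, -453.1, 231.4]
eef_rot: [-0.0, 1.0, 0.018, 0.0]
ft_force: [0.3, -0.4, 0.1]
opening: 85.4
grasp_force: 0.0
```

Emit:
move_arm(rows=[0.5,-0.4,0,0,0,0,0.844,-0.712,0,0,0,0])

```text
t: 0.72
tcp_pos: [293.0, -395.2, 230.9]
eef_rot: [-0.0, 1.0, 0.017, -0.0]
ft_force: [-0.1, -0.0, 0.5]
opening: 85.4
grasp_force: 0.0
```

Emit:
move_arm(rows=[0.5,-0.4,0,0,0,0,0.844,-0.712,0,0,0,0])

```text
t: 0.98
tcp_pos: [358.9, -335.8, 231.0]
eef_rot: [-0.0, 1.0, 0.018, -0.0]
ft_force: [0.9, -0.1, 0.0]
opening: 85.5
grasp_force: 0.0
```

Emit:
move_arm(rows=[0.5,-0.4,0,0,0,0,0.844,-0.712,0,0,0,0,0.844,-0.712,0,0,0,0])

```text
t: 1.35
tcp_pos: [424.7, -276.3, 230.7]
eef_rot: [-0.0, 1.0, 0.019, -0.0]
ft_force: [-0.4, -0.3, 0.1]
opening: 85.4
grasp_force: 0.0
```

Emit:
move_arm(rows=[0,0,0.5,0,0,0,0,0,1,0,0,0])

```text
t: 1.6
tcp_pos: [423.2, -278.3, 150.4]
eef_rot: [0.0, 1.0, 0.017, 0.0]
ft_force: [-0.7, 0.3, -0.2]
opening: 85.3
grasp_force: 0.0
```

Emit:
move_arm(rows=[0,0,0.5,0,0,0,0,0,0.88,0,0,0,0,0,0.88,0,0,0])

```text
t: 1.98
tcp_pos: [421.6, -277.3, 78.7]
eef_rot: [-0.001, 1.0, 0.017, -0.002]
ft_force: [-0.3, -0.0, 0.4]
opening: 85.7
grasp_force: 0.0
```

Emit:
move_arm(rows=[0,0,0,0,0,0,0,0,0,0,0,0,0,0,0,0,0,0,0,0,0,0,0,0,0,0,0,0,0,0,0,0,0,0,0,0,0,0,0,0,0,0,0,0,0,0,0,0], gripper=1, force=80)

```text
t: 2.98
tcp_pos: [423.8, -277.3, 81.5]
eef_rot: [0.0, 1.0, 0.017, 0.0]
ft_force: [-0.3, 0.2, 5.3]
opening: 14.7
grasp_force: 78.4
```

```bash
python3 - <<'E'
from h import *
s=read_state();print(s['tcp_pos'],s['opening'],s['grasp_force'])
a,_=snap('scene');b,_=snap('top')
o=np.hstack([cv2.resize(a[110:230,210:330],(400,400)),cv2.resize(b[160:260,330:430],(400,400))]);cv2.imwrite('pics/grasp.png',o[:,:,::-1])
E
```

```text
[ 423.83123165 -277.30580689   81.51374899] 14.740703901348905 78.3745551109314
```

View pics/grasp.png

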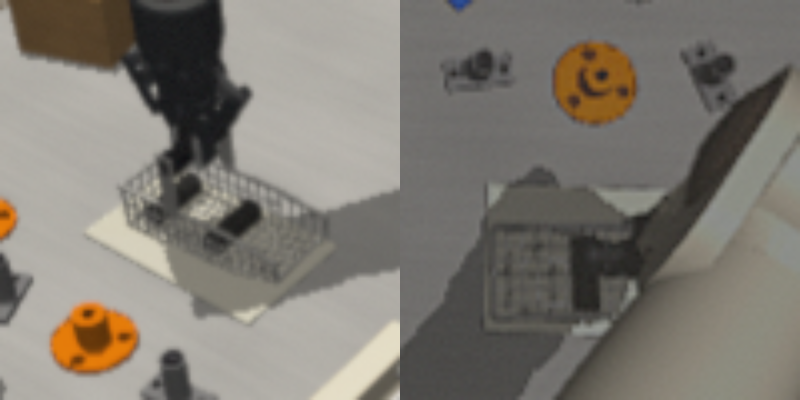

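Emit:
move_arm(rows=[0,0,-0.1,0,0,0,0,0,-0.3,0,0,0,0,0,-0.55,0,0,0,0,0,-0.8,0,0,0,0,0,-1,0,0,0])

```text
t: 3.7
tcp_pos: [423.7, -277.2, 162.4]
eef_rot: [0.0, 1.0, 0.017, 0.0]
ft_force: [-0.3, 0.1, -3.4]
opening: 15.2
grasp_force: 78.2
```

Emit:
move_arm(rows=[0,0,-0.25,0,0,0,0,0,-0.5,0,0,0.03,0,0,-0.75,0,0,0.06,0,0,-0.95,0,0,0.097,0,0,-1,0,0,0.097,0,0,-1,0,0,0.097])

```text
t: 4.45
tcp_pos: [423.6, -277.2, 240.7]
eef_rot: [-0.0, 1.0, -0.008, -0.0]
ft_force: [0.0, 0.8, -3.8]
opening: 15.0
grasp_force: 78.1
```

```bash
python3 - <<'E'
from h import *
s=read_state();print(s['tcp_pos'],s['opening'],s['grasp_force'],s['ft_force']);R=tool(s['eef_rot']);print(R.round(3))
print(R.T@(np.array([510,69,245])-s['tcp_pos'])/80/5)
a,_=snap('scene');o=cv2.resize(a[60:230,190:360],(600,600));cv2.imwrite('pics/lift.png',o[:,:,::-1])
E
```

```text
[ 423.60089929 -277.17605949  240.66932487] 14.984670196508148 78.14749360084534 [ 0.02365349  0.83270702 -3.78380503]
[[ 1.    -0.016 -0.   ]
 [-0.016 -1.     0.   ]
 [-0.    -0.    -1.   ]]
[ 0.20172261 -0.8688795  -0.01073777]
```

View pics/lift.png

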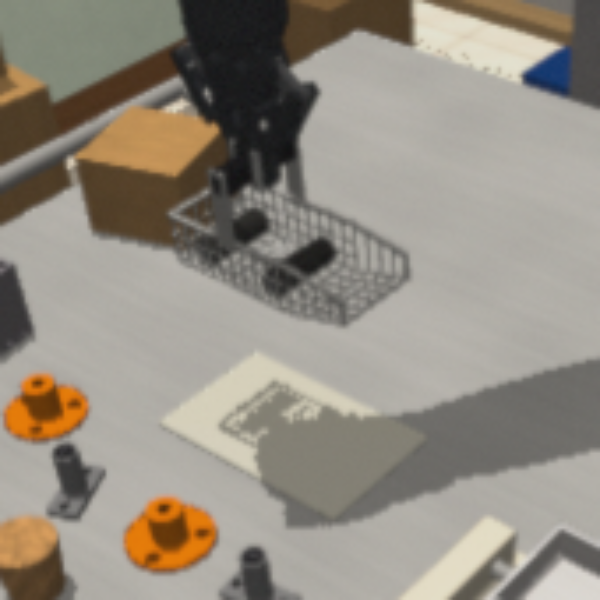

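The basket hangs level with two rollers in it; the 3.8 N load agrees. I carry it to the tray.

Emit:
move_arm(rows=[0.02,-0.1,0,0,0,0,0.07,-0.3,0,0,0,0,0.13,-0.57,0,0,0,0,0.2,-0.87,-0.01,0,0,0])

```text
t: 5.0
tcp_pos: [440.8, -206.2, 241.5]
eef_rot: [-0.0, 1.0, -0.008, -0.0]
ft_force: [-1.2, -0.3, -2.5]
opening: 14.7
grasp_force: 78.2
```

Emit:
move_arm(rows=[0.05,-0.22,0,0,0,0,0.1,-0.44,0,0,0,0,0.15,-0.66,0,0,0,0,0.2,-0.87,-0.01,0,0,0])

```text
t: 5.5
tcp_pos: [458.1, -137.4, 242.4]
eef_rot: [-0.0, 1.0, -0.008, -0.0]
ft_force: [0.8, -0.2, -3.4]
opening: 14.8
grasp_force: 78.2
```

Emit:
move_arm(rows=[0.05,-0.22,0,0,0,0,0.1,-0.44,0,0,0,0,0.15,-0.66,0,0,0,0,0.2,-0.87,-0.01,0,0,0])

```text
t: 6.0
tcp_pos: [475.3, -68.1, 243.3]
eef_rot: [0.0, 1.0, -0.008, -0.0]
ft_force: [-0.5, 0.1, -2.6]
opening: 15.0
grasp_force: 78.2
```

Emit:
move_arm(rows=[0.05,-0.22,0,0,0,0,0.1,-0.44,0,0,0,0,0.15,-0.66,0,0,0,0,0.2,-0.87,-0.01,0,0,0])

```text
t: 6.5
tcp_pos: [492.4, -3.3, 244.0]
eef_rot: [-0.002, 1.0, -0.004, -0.0]
ft_force: [-0.4, 0.0, -3.2]
opening: 14.8
grasp_force: 78.2
```

Emit:
move_arm(rows=[0.05,-0.22,0,0,0,0,0.1,-0.44,0,0,0,0,0.15,-0.66,0,0,0,0,0.18,-0.79,0,0,0,0,0.2,-0.87,-0.01,0,0,0,0.2,-0.87,-0.01,0,0,0])

```text
t: 7.25
tcp_pos: [510.4, 29.2, 245.2]
eef_rot: [-0.015, 1.0, 0.021, -0.001]
ft_force: [0.6, 0.1, -3.3]
opening: 14.6
grasp_force: 78.2
```

```bash
python3 - <<'E'
from h import *
from scipy.spatial.transform import Rotation as Ro
s=read_state();p=s['tcp_pos'];print(p,s['ft_force']);R=tool(s['eef_rot'])
cur=0
for th,lz in((15,140),(30,110),(40,100),(48,100)):
    t=np.radians(th);y=116*np.cos(t)-60.5*np.sin(t);z=-116*np.sin(t)-60.5*np.cos(t)
    T=np.array([510,185-y,lz-z]); print(th,T.round(1))
# sign test of tool-x turn: +10deg
print((R@Ro.from_rotvec([np.radians(10),0,0]).as_matrix())[:,2])
E
```

```text
[510.4140471   29.20976262 245.17880741] [ 0.61046096  0.13428049 -3.31636542]
15 [510.   88.6 228.5]
30 [510.  114.8 220.4]
40 [510.  135.  220.9]
48 [510.  152.3 226.7]
[-0.00901643  0.20317235 -0.97910148]
```

```bash
python3 - <<'E'
from h import *
s=read_state();print(s['qpos'].round(3),s['tcp_pos'].round(1));print(tool(s['eef_rot']).round(3))
E
```

```text
[0.04  0.    0.113 1.684 0.03  3.141] [510.4  29.2 245.2]
[[ 0.999  0.041 -0.002]
 [ 0.041 -0.999  0.03 ]
 [-0.001 -0.03  -1.   ]]
```

Joint 6 has reached its limit. I'll set the basket back on the mat, turn the tool half a turn and regrasp.

Emit:
move_arm(rows=[-0.05,0.22,0,0,0,0,-0.1,0.44,0,0,0,0,-0.15,0.66,0,0,0,0,-0.2,0.87,0.01,0,0,0])

```text
t: 7.75
tcp_pos: [496.8, -42.6, 242.3]
eef_rot: [-0.015, 1.0, 0.02, -0.001]
ft_force: [0.4, 1.2, -3.2]
opening: 14.5
grasp_force: 78.3
```

Emit:
move_arm(rows=[-0.05,0.22,0,0,0,0,-0.1,0.44,0,0,0,0,-0.15,0.66,0,0,0,0,-0.2,0.87,0.01,0,0,0,-0.2,0.87,0.01,0,0,0])

```text
t: 8.38
tcp_pos: [483.8, -112.3, 239.1]
eef_rot: [-0.015, 1.0, 0.02, -0.001]
ft_force: [-0.0, 1.1, -4.4]
opening: 14.7
grasp_force: 78.4
```

```bash
python3 - <<'E'
from h import *
s=read_state();print(s['qpos'].round(3),s['tcp_pos'].round(1));R=tool(s['eef_rot']);print(R.round(3))
print(R.T@(np.array([424,-277.3,240])-s['tcp_pos'])/80)
E
```

```text
[-0.245 -0.028  0.073  1.682  0.029  2.857] [ 483.8 -112.3  239.1]
[[ 0.999  0.04  -0.002]
 [ 0.04  -0.999  0.03 ]
 [-0.001 -0.03  -1.   ]]
[-0.82836339  2.02977077 -0.07147846]
```

Emit:
move_arm(rows=[-0.07,0.17,-0.01,-0.02,0,0,-0.14,0.35,-0.01,-0.04,0,0,-0.2,0.52,-0.02,-0.057,0,0,-0.276,0.677,-0.024,-0.057,0,0])

```text
t: 8.88
tcp_pos: [463.9, -167.0, 239.7]
eef_rot: [-0.0, 1.0, 0.021, -0.0]
ft_force: [-0.0, -0.8, -3.5]
opening: 14.7
grasp_force: 78.5
```

Emit:
move_arm(rows=[-0.07,0.17,0,0,0,0,-0.14,0.35,0,0,0,0,-0.2,0.52,0,0,0,0,-0.276,0.677,0,0,0,0])

```text
t: 9.38
tcp_pos: [444.1, -222.2, 239.5]
eef_rot: [-0.0, 1.0, 0.021, -0.0]
ft_force: [0.1, -0.5, -3.1]
opening: 14.5
grasp_force: 78.5
```

Emit:
move_arm(rows=[-0.07,0.17,0,0,0,0,-0.14,0.35,0,0,0,0,-0.2,0.52,0,0,0,0,-0.276,0.677,0,0,0,0,-0.276,0.677,0,0,0,0,-0.276,0.677,0,0,0,0])

```text
t: 10.12
tcp_pos: [424.6, -276.1, 239.6]
eef_rot: [-0.0, 1.0, 0.021, -0.0]
ft_force: [0.2, 1.1, -3.3]
opening: 15.2
grasp_force: 78.5
```

```bash
python3 - <<'E'
from h import *
s=read_state();print(s['qpos'].round(3),s['tcp_pos'].round(1));R=tool(s['eef_rot']);print(R.round(3))
print(R.T@(np.array([424,-277.3,82])-s['tcp_pos'])/80)
E
```

```text
[-0.577 -0.013  0.089  1.674  0.     2.524] [ 424.6 -276.1  239.6]
[[ 0.999  0.041 -0.001]
 [ 0.041 -0.999  0.001]
 [-0.001 -0.001 -1.   ]]
[-0.00649436  0.01618146  1.96988026]
```

Emit:
move_arm(rows=[0,0,0.3,0,0,0,0,0,0.6,0,0,0,0,0.01,1,0,0,0])

```text
t: 10.5
tcp_pos: [425.1, -276.6, 159.4]
eef_rot: [0.0, 1.0, 0.021, 0.0]
ft_force: [0.2, -0.6, -4.7]
opening: 15.1
grasp_force: 78.5
```

Emit:
move_arm(rows=[0,0,0.3,0,0,0,0,0,0.6,0,0,0,0,0,0.8,0,0,0,0,0,0.9,0,0,0,0,0,0.965,0,0,0,0,0,0.965,0,0,0])

```text
t: 11.25
tcp_pos: [424.6, -277.0, 82.7]
eef_rot: [-0.0, 1.0, 0.021, -0.0]
ft_force: [0.5, -0.0, -3.0]
opening: 14.9
grasp_force: 78.5
```

Emit:
move_arm(rows=[0,0,0,0,0,0,0,0,0,0,0,0,0,0,0,0,0,0,0,0,0,0,0,0,0,0,0,0,0,0], gripper=0)

```text
t: 11.88
tcp_pos: [424.5, -277.0, 82.5]
eef_rot: [-0.0, 1.0, 0.021, -0.0]
ft_force: [0.0, -1.2, 0.2]
opening: 85.4
grasp_force: 0.0
```

Emit:
move_arm(rows=[0,0,-0.5,0,0,0,0,0,-1,0,0,0,0,0,-1,0,0,0])

```text
t: 12.25
tcp_pos: [425.8, -277.7, 165.6]
eef_rot: [0.001, 1.0, 0.021, 0.002]
ft_force: [-0.2, -0.3, 0.4]
opening: 85.5
grasp_force: 0.0
```

Emit:
move_arm(rows=[0,0,0,0,0,-0.33,0,0,0,0,0,-0.67,0,0,0,0,0,-1])

```text
t: 12.62
tcp_pos: [424.3, -276.8, 161.3]
eef_rot: [-0.001, 0.96, 0.281, -0.001]
ft_force: [-0.2, -0.0, 0.4]
opening: 85.5
grasp_force: 0.0
```

Emit:
move_arm(rows=[0,0,0,0,0,-0.33,0,0,0,0,0,-0.67,0,0,0,0,0,-1])

```text
t: 13.0
tcp_pos: [424.2, -276.8, 161.3]
eef_rot: [-0.001, 0.854, 0.52, -0.0]
ft_force: [0.2, -0.2, -0.3]
opening: 85.2
grasp_force: 0.0
```

Emit:
move_arm(rows=[0,0,0,0,0,-0.33,0,0,0,0,0,-0.67,0,0,0,0,0,-1])

```text
t: 13.38
tcp_pos: [424.3, -276.8, 161.3]
eef_rot: [-0.001, 0.69, 0.724, -0.0]
ft_force: [-0.2, 0.7, 0.6]
opening: 85.3
grasp_force: 0.0
```

Emit:
move_arm(rows=[0,0,0,0,0,-0.33,0,0,0,0,0,-0.67,0,0,0,0,0,-1])

```text
t: 13.75
tcp_pos: [424.3, -276.8, 161.3]
eef_rot: [-0.001, 0.48, 0.878, 0.0]
ft_force: [0.4, 0.5, -0.5]
opening: 85.5
grasp_force: 0.0
```

Emit:
move_arm(rows=[0,0,0,0,0,-0.33,0,0,0,0,0,-0.67,0,0,0,0,0,-1])

```text
t: 14.12
tcp_pos: [424.2, -276.8, 161.3]
eef_rot: [-0.001, 0.236, 0.972, 0.0]
ft_force: [0.0, -0.2, -0.5]
opening: 85.6
grasp_force: 0.0
```

Emit:
move_arm(rows=[0,0,0,0,0,-0.33,0,0,0,0,0,-0.67,0,0,0,0,0,-1,0,0,0,0,0,-1])

```text
t: 14.62
tcp_pos: [424.3, -276.8, 161.5]
eef_rot: [-0.001, -0.02, 1.0, 0.001]
ft_force: [0.2, -0.2, 0.5]
opening: 85.6
grasp_force: 0.0
```

```bash
cat >> h.py <<'E'
def st(T=None):
    s=read_state();R=tool(s['eef_rot']);print('q',s['qpos'].round(2),'tcp',s['tcp_pos'].round(1),'yaw',np.degrees(np.arctan2(R[1,0],R[0,0])).round(1),'z',R[:,2].round(3),'F',s['ft_force'].round(1),'t',s['t'])
    if T is not None: print('units',(R.T@(np.array(T)-s['tcp_pos'])/80).round(3))
E
python3 - <<'E'
from h import *
st([424,-277,82])
snap('scene')
Q=both((380,480,-330,-220),90,115)[1]
print(len(Q),cv2.minAreaRect(Q[:,:2].astype(np.float32)))
E
```

```text
q [-0.58 -0.03 -0.08  1.52 -0.   -0.62] tcp [ 424.3 -276.8  161.5] yaw -177.7 z [-0.002  0.001 -1.   ] F [ 0.2 -0.2  0.5] t 14.625
units [ 0.002 -0.003  0.994]
198 ((425.6842956542969, -274.2608947753906), (87.94217681884766, 17.83014678955078), 1.6314417123794556)
```

Emit:
move_arm(rows=[0,0,0.5,0,0,0,0,0,0.994,0,0,0,0,0,0.994,0,0,0])

```text
t: 15.05
tcp_pos: [422.8, -275.8, 80.1]
eef_rot: [-0.003, -0.019, 1.0, 0.002]
ft_force: [-0.6, 0.3, 0.8]
opening: 85.5
grasp_force: 0.0
```

Emit:
move_arm(rows=[0,0,0,0,0,0,0,0,0,0,0,0,0,0,0,0,0,0,0,0,0,0,0,0,0,0,0,0,0,0,0,0,0,0,0,0], gripper=1, force=80)

```text
t: 15.8
tcp_pos: [424.9, -277.2, 83.8]
eef_rot: [0.0, -0.021, 1.0, -0.0]
ft_force: [-0.6, -0.2, 5.9]
opening: 14.9
grasp_force: 78.9
```

Emit:
move_arm(rows=[0,0,-0.1,0,0,0,0,0,-0.3,0,0,0,0,0,-0.55,0,0,0,0,0,-0.8,0,0,0,0,0,-1,0,0,0])

```text
t: 16.42
tcp_pos: [424.7, -277.0, 164.4]
eef_rot: [-0.0, -0.021, 1.0, 0.0]
ft_force: [0.5, 0.0, -3.8]
opening: 14.5
grasp_force: 78.2
```

Emit:
move_arm(rows=[0,0,-0.25,0,0,0,0,0,-0.5,0,0,0.03,0,0,-0.75,0,0,0.06,0,0,-0.95,0,0,0.107,0,0,-1,0,0,0.107,0,0,-1,0,0,0.107])

```text
t: 17.18
tcp_pos: [424.6, -277.0, 242.6]
eef_rot: [-0.0, 0.007, 1.0, 0.0]
ft_force: [0.1, 0.1, -4.0]
opening: 14.3
grasp_force: 78.2
```

Emit:
move_arm(rows=[-0.02,0.1,0,0,0,0,-0.07,0.3,0,0,0,0,-0.13,0.6,0,0,0,0,-0.2,0.917,0,0,0,0])

```text
t: 17.68
tcp_pos: [441.8, -202.2, 242.6]
eef_rot: [-0.0, 0.007, 1.0, 0.0]
ft_force: [-0.5, 0.4, -4.0]
opening: 14.5
grasp_force: 78.2
```

Emit:
move_arm(rows=[-0.05,0.23,0,0,0,0,-0.1,0.46,0,0,0,0,-0.15,0.69,0,0,0,0,-0.2,0.917,0,0,0,0])

```text
t: 18.18
tcp_pos: [458.8, -129.1, 242.7]
eef_rot: [-0.0, 0.007, 1.0, 0.0]
ft_force: [-0.4, 0.3, -3.6]
opening: 15.0
grasp_force: 78.3
```

Emit:
move_arm(rows=[-0.05,0.23,0,0,0,0,-0.1,0.46,0,0,0,0,-0.15,0.69,0,0,0,0,-0.2,0.917,0,0,0,0])

```text
t: 18.68
tcp_pos: [475.7, -56.0, 242.7]
eef_rot: [-0.0, 0.007, 1.0, 0.0]
ft_force: [0.1, -0.1, -3.9]
opening: 14.7
grasp_force: 78.3
```

Emit:
move_arm(rows=[-0.05,0.23,0,0,0,0,-0.1,0.46,0,0,0,0,-0.15,0.69,0,0,0,0,-0.2,0.917,0,0,0,0])

```text
t: 19.18
tcp_pos: [492.7, 17.1, 242.8]
eef_rot: [-0.0, 0.007, 1.0, 0.0]
ft_force: [-0.3, -1.2, -3.8]
opening: 14.7
grasp_force: 78.3
```

Emit:
move_arm(rows=[-0.05,0.23,0,0,0,0,-0.1,0.46,0,0,0,0,-0.15,0.69,0,0,0,0,-0.18,0.84,0,0,0,0,-0.2,0.917,0,0,0,0,-0.2,0.917,0,0,0,0])

```text
t: 19.92
tcp_pos: [510.1, 88.7, 242.9]
eef_rot: [-0.0, 0.007, 1.0, 0.0]
ft_force: [0.5, 0.4, -3.3]
opening: 14.7
grasp_force: 78.3
```

```bash
python3 - <<'E'
from h import *
from scipy.spatial.transform import Rotation as Ro
st([510,88.6,235])
s=read_state();R=tool(s['eef_rot'])
print((R@Ro.from_rotvec([np.radians(-10),0,0]).as_matrix())[:,2])
snap('scene')
a=np.load('/tmp/scene.npz')['p'];o=cv2.resize(a[150:310,280:480],(750,600));cv2.imwrite('pics/over.png',o[:,:,::-1])
E
```

```text
q [0.17 0.01 0.12 1.68 0.   0.19] tcp [510.1  88.7 242.9] yaw 179.2 z [-0.001  0.    -1.   ] F [ 0.5  0.4 -3.3] t 19.925
units [ 0.001 -0.002  0.099]
[ 0.00163828  0.17390163 -0.98476167]
```

View pics/over.png

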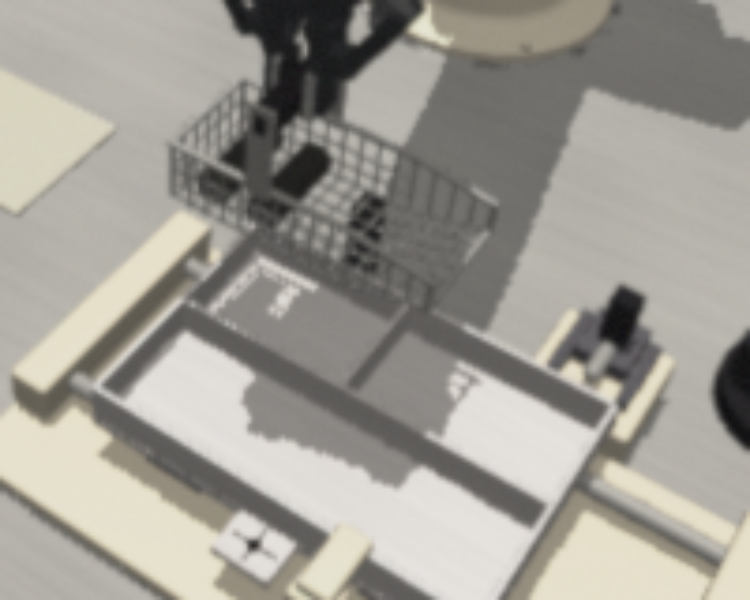

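Emit:
move_arm(rows=[0,0,0.05,0.17,0,0,0,0,0.1,0.33,0,0,0,0.006,0.15,0.5,0,0,0,0.006,0.15,0.5,0,0])

```text
t: 20.48
tcp_pos: [509.8, 89.6, 230.2]
eef_rot: [-0.002, 0.007, 0.991, -0.13]
ft_force: [0.1, 0.2, -3.5]
opening: 14.7
grasp_force: 78.6
```

Emit:
move_arm(rows=[0,0.058,0,0.083,0,0,0,0.116,0,0.167,0,0,0,0.175,0.01,0.25,0,0,0,0.233,0.01,0.333,0,0,0,0.29,0.01,0.417,0,0,0,0.349,0.014,0.5,0,0,0,0.349,0.014,0.5,0,0,0,0.349,0.014,0.5,0,0])

```text
t: 21.48
tcp_pos: [510.5, 115.8, 222.7]
eef_rot: [-0.002, 0.007, 0.966, -0.258]
ft_force: [-0.4, 0.2, -2.8]
opening: 14.5
grasp_force: 79.0
```

Emit:
move_arm(rows=[0,0.05,-0.044,0.083,0,0,0,0.1,-0.087,0.167,0,0,0,0.15,-0.131,0.25,0,0,0,0.2,-0.175,0.333,0,0,0,0.25,-0.218,0.417,0,0,0,0.304,-0.262,0.5,0,0,0,0.304,-0.262,0.5,0,0,0,0.304,-0.262,0.5,0,0,0,0.304,-0.262,0.5,0,0])

```text
t: 22.6
tcp_pos: [510.9, 146.8, 229.3]
eef_rot: [-0.003, 0.007, 0.924, -0.382]
ft_force: [-0.1, 0.2, -2.6]
opening: 14.4
grasp_force: 79.1
```

Emit:
move_arm(rows=[0,0.04,-0.06,0.083,0,0,0,0.073,-0.123,0.167,0,0,0,0.073,-0.123,0.167,0,0,0,0.073,-0.123,0.167,0,0,0,0.073,-0.123,0.167,0,0])

```text
t: 23.22
tcp_pos: [511.1, 158.0, 232.0]
eef_rot: [-0.003, 0.007, 0.907, -0.422]
ft_force: [-0.6, 0.1, -2.5]
opening: 15.1
grasp_force: 79.1
```

```bash
python3 - <<'E'
from h import *
st()
snap('scene')
a=np.load('/tmp/scene.npz')['p'];o=cv2.resize(a[130:310,280:480],(667,600));cv2.imwrite('pics/pour.png',o[:,:,::-1])
E
```

```text
q [ 0.63  0.5   0.44  2.13 -0.66  0.86] tcp [511.1 158.  232. ] yaw 179.1 z [-0.012 -0.765 -0.644] F [-0.6  0.1 -2.5] t 23.225
```

View pics/pour.png

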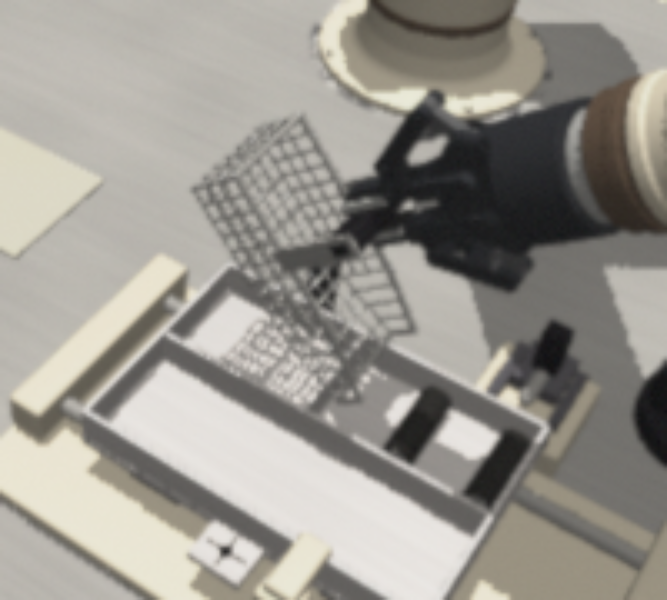

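Both rollers lie in the roller well and the basket is empty. I level it and take it back to the mat.

Emit:
move_arm(rows=[0,-0.19,-0.16,-0.2,0,0,0,-0.383,-0.32,-0.5,0,0,0,-0.383,-0.32,-0.83,0,0])

```text
t: 23.65
tcp_pos: [511.5, 158.7, 273.6]
eef_rot: [-0.0, 0.007, 0.977, -0.214]
ft_force: [-0.1, -0.8, -3.9]
opening: 14.7
grasp_force: 79.0
```

Emit:
move_arm(rows=[0,0,0,-0.28,0,0,0,0,0,-0.56,0,0,0,0,0,-0.837,0,0,0,0,0,-0.837,0,0])

```text
t: 24.15
tcp_pos: [510.8, 156.1, 272.8]
eef_rot: [0.001, 0.009, 1.0, 0.0]
ft_force: [0.3, 0.0, -3.2]
opening: 14.9
grasp_force: 79.0
```

```bash
python3 - <<'E'
from h import *
st([424.7,-277.2,242])
E
```

```text
q [0.3  0.07 0.24 1.74 0.   0.31] tcp [510.8 156.1 272.8] yaw 179.0 z [ 0.002  0.001 -1.   ] F [ 0.3  0.  -3.2] t 24.15
units [ 0.98  -5.436  0.38 ]
```

Emit:
move_arm(rows=[0.08,-0.45,0.03,0,0,0,0.163,-0.906,0.063,0,0,0])

```text
t: 24.4
tcp_pos: [496.5, 85.3, 266.0]
eef_rot: [-0.001, 0.007, 1.0, -0.001]
ft_force: [1.0, -0.3, -2.6]
opening: 14.7
grasp_force: 79.0
```

Emit:
move_arm(rows=[0.08,-0.45,0.03,0,0,0,0.163,-0.906,0.063,0,0,0])

```text
t: 24.65
tcp_pos: [482.3, 12.8, 261.0]
eef_rot: [-0.001, 0.007, 1.0, -0.001]
ft_force: [0.4, 0.5, -1.6]
opening: 14.6
grasp_force: 79.0
```

Emit:
move_arm(rows=[0.08,-0.45,0.03,0,0,0,0.163,-0.906,0.063,0,0,0])

```text
t: 24.9
tcp_pos: [468.2, -59.5, 256.0]
eef_rot: [-0.001, 0.007, 1.0, -0.001]
ft_force: [1.0, -0.1, -2.2]
opening: 14.5
grasp_force: 79.0
```

Emit:
move_arm(rows=[0.08,-0.45,0.03,0,0,0,0.163,-0.906,0.063,0,0,0])

```text
t: 25.15
tcp_pos: [454.1, -131.8, 250.9]
eef_rot: [-0.002, 0.007, 1.0, -0.001]
ft_force: [0.2, -0.2, -3.4]
opening: 14.5
grasp_force: 79.0
```

Emit:
move_arm(rows=[0.08,-0.45,0.03,0,0,0,0.163,-0.906,0.063,0,0,0])

```text
t: 25.4
tcp_pos: [440.0, -204.1, 245.8]
eef_rot: [-0.002, 0.007, 1.0, -0.001]
ft_force: [0.2, 0.0, -3.7]
opening: 14.7
grasp_force: 79.0
```

Emit:
move_arm(rows=[0.08,-0.45,0.03,0,0,-0.1,0.163,-0.906,0.063,0,0,-0.107,0.163,-0.906,0.063,0,0,-0.107,0.163,-0.906,0.063,0,0,-0.107])

```text
t: 25.9
tcp_pos: [426.4, -275.0, 240.8]
eef_rot: [-0.001, -0.021, 1.0, 0.0]
ft_force: [-0.4, -0.3, -2.6]
opening: 14.6
grasp_force: 79.1
```

```bash
python3 - <<'E'
from h import *
st([424.7,-277.2,84.3])
E
```

```text
q [-0.57 -0.01  0.1   1.68 -0.   -0.61] tcp [ 426.4 -275.   240.8] yaw -177.6 z [-0.003  0.    -1.   ] F [-0.4 -0.3 -2.6] t 25.9
units [ 0.018 -0.028  1.956]
```

Emit:
move_arm(rows=[0.018,-0.028,0.5,0,0,0,0.018,-0.028,1,0,0,0])

```text
t: 26.15
tcp_pos: [425.5, -276.8, 160.6]
eef_rot: [-0.0, -0.021, 1.0, -0.0]
ft_force: [-0.1, -0.0, -2.4]
opening: 14.6
grasp_force: 79.2
```

Emit:
move_arm(rows=[0,0,0.3,0,0,0,0,0,0.6,0,0,0,0,0,0.8,0,0,0,0,0,0.9,0,0,0,0,0,0.956,0,0,0,0,0,0.956,0,0,0])

```text
t: 26.9
tcp_pos: [425.1, -277.7, 84.9]
eef_rot: [-0.0, -0.021, 1.0, 0.0]
ft_force: [-0.5, -0.1, -3.1]
opening: 14.8
grasp_force: 79.1
```

Emit:
move_arm(rows=[0,0,0,0,0,0,0,0,0,0,0,0,0,0,0,0,0,0,0,0,0,0,0,0,0,0,0,0,0,0], gripper=0)

```text
t: 27.52
tcp_pos: [424.9, -277.6, 84.6]
eef_rot: [-0.0, -0.021, 1.0, 0.0]
ft_force: [0.0, 0.8, -1.2]
opening: 85.6
grasp_force: 0.0
```

Emit:
move_arm(rows=[0,0,-0.5,0,0,0,0,0,-1,0,0,0])

```text
t: 27.78
tcp_pos: [424.7, -277.4, 165.3]
eef_rot: [-0.001, -0.021, 1.0, 0.001]
ft_force: [1.0, 0.3, 1.0]
opening: 85.6
grasp_force: 0.0
```

Emit:
move_arm(rows=[0,0,-0.5,0,0,0,0,0,-0.6,0,0,0,0,0,-0.6,0,0,0], gripper=0.45)

```text
t: 28.15
tcp_pos: [425.2, -277.8, 212.5]
eef_rot: [-0.0, -0.021, 1.0, 0.0]
ft_force: [0.1, -0.4, 0.1]
opening: 46.8
grasp_force: 0.0
```

```bash
python3 - <<'E'
from h import *
st([599.5,-147,200]); print(read_state()['opening'])
for n in('scene','top'):
    p,_=snap(n);h=cv2.cvtColor(p,cv2.COLOR_RGB2HSV)
    for nm,lo,hi in(('blue',(105,150,60),(125,255,255)),('amber',(5,190,110),(20,255,255)),('yellow',(24,150,100),(33,255,255))):
        k,l,s,c=cv2.connectedComponentsWithStats(cv2.inRange(h,lo,hi))
        for i in range(1,k):
            if s[i,4]>30:
                P=onz(n,np.argwhere(l==i)[:,::-1],8)
                if P[:,0].mean()<760 and P[:,1].min()>-520:print(n,nm,s[i,4],P.min(0).round(),P.max(0).round())
def rep(nm,box,lo,hi):
    for n,Q in zip('ts',both(box,lo,hi)):
        if len(Q)>3:
            r=cv2.minAreaRect(Q[:,:2].astype(np.float32)); print(nm,n,len(Q),'rect',np.round(r[0],1),np.round(r[1],1),round(r[2],1),'z',np.median(Q[:,2]).round(1))
rep('b1foot',(575,640,-185,-110),5,14);rep('b1top',(570,630,-180,-110),40,60)
rep('b2foot',(570,640,-390,-320),5,14);rep('b2top',(570,630,-390,-320),40,60)
rep('f1hub',(545,640,-300,-205),30,45); rep('f2hub',(500,595,-510,-415),30,45)
rep('bar',(380,480,-330,-220),90,115)
rep('rollers',(460,560,150,310),70,84)
E
```

```text
q [-0.58 -0.02  0.03  1.62 -0.   -0.62] tcp [ 425.2 -277.8  212.5] yaw -177.6 z [-0.  0. -1.] F [ 0.1 -0.4  0.1] t 28.15
units [-2.245  1.544  0.156]
46.78969850112836
scene blue 87 [-345. -474.    8.] [-244. -414.    8.]
scene blue 214 [ 662. -173.    8.] [ 716. -113.    8.]
scene amber 231 [ 517. -502.    8.] [ 587. -417.    8.]
scene amber 333 [ 594. -307.    8.] [ 664. -230.    8.]
scene yellow 172 [ 676. -467.    8.] [ 719. -385.    8.]
top blue 50 [ 659. -169.    8.] [ 701. -115.    8.]
top amber 228 [ 590. -306.    8.] [ 656. -238.    8.]
top yellow 75 [ 686. -448.    8.] [ 713. -393.    8.]
b1foot t 76 rect [ 609.  -146.5] [51.4 68.6] 12.7 z 7.8
b1foot s 118 rect [ 603.  -145.1] [28.7 58.7] 8.1 z 7.5
b1top t 32 rect [ 597.3 -147.6] [17.8 20.4] 3.1 z 50.4
b1top s 55 rect [ 603.4 -143.9] [18.6 19.5] 67.7 z 49.6
b2foot t 87 rect [ 602.4 -357. ] [62.8 51. ] 20.3 z 8.4
b2foot s 93 rect [ 605.4 -353.1] [61.1 28.2] 22.1 z 7.2
b2top t 34 rect [ 603.4 -355.6] [18.8 21.3] 23.3 z 50.3
b2top s 48 rect [ 607.2 -351.8] [17.4 20.9] 28.4 z 49.5
f1hub t 63 rect [ 623.8 -271.4] [29.1 28.6] 6.6 z 35.5
f1hub s 68 rect [ 625.7 -267.3] [27.7 26.2] 76.9 z 34.9
f2hub s 58 rect [ 549.3 -457.1] [33.6 27.6] 50.5 z 34.5
bar t 90 rect [ 421.6 -276.8] [81.3 16.3] 1.3 z 109.2
bar s 193 rect [ 426.9 -274.3] [85.8 20.5] 2.1 z 105.9
rollers t 422 rect [512.  228.7] [157.3  93.7] 88.9 z 77.0
rollers s 912 rect [513.6 230. ] [158.9  93.8] 89.6 z 77.0
```

The basket is back on its mat. Flange 1 has been knocked to about (625,-269). I go for brush holder 1.

Emit:
move_arm(rows=[-0.25,0.17,0,0,0,0.31,-0.5,0.34,0,0,0,0.62,-0.751,0.514,0,0,0,0.934])

```text
t: 28.62
tcp_pos: [483.4, -233.5, 211.0]
eef_rot: [-0.001, 0.225, 0.974, 0.0]
ft_force: [-0.4, 0.1, -0.2]
opening: 47.1
grasp_force: 0.0
```

Emit:
move_arm(rows=[-0.14,0.27,0,0,0,0.31,-0.28,0.54,0,0,0,0.62,-0.42,0.807,0,0,0,0.934])

```text
t: 29.0
tcp_pos: [541.7, -189.8, 210.9]
eef_rot: [-0.002, 0.454, 0.891, -0.0]
ft_force: [0.8, -0.3, -0.3]
opening: 47.2
grasp_force: 0.0
```

Emit:
move_arm(rows=[0,0.3,0,0,0,0.31,0,0.6,0,0,0,0.62,0.008,0.91,0,0,0,0.934,0.008,0.91,0,0,0,0.934])

```text
t: 29.5
tcp_pos: [600.2, -145.8, 210.4]
eef_rot: [-0.002, 0.654, 0.757, -0.001]
ft_force: [-0.4, -0.1, 0.4]
opening: 47.1
grasp_force: 0.0
```

Emit:
move_arm(rows=[0,0,0.5,0,0,0,0,0,1,0,0,0,0,0,1,0,0,0])

```text
t: 29.88
tcp_pos: [597.2, -146.8, 128.8]
eef_rot: [-0.003, 0.653, 0.757, -0.002]
ft_force: [0.0, -0.4, -0.3]
opening: 46.6
grasp_force: 0.0
```

```bash
python3 - <<'E'
from h import *
st([600,-147.5,20])
a,_=snap('scene');b,_=snap('top')
o=np.hstack([cv2.resize(a[150:270,200:320],(400,400)),cv2.resize(b[130:210,310:390],(400,400))]);cv2.imwrite('pics/b1.png',o[:,:,::-1])
E
```

```text
q [-0.24  0.24  0.15  1.49  0.    1.18] tcp [ 597.2 -146.8  128.8] yaw 98.4 z [-0.007  0.002 -1.   ] F [ 0.  -0.4 -0.3] t 29.875
units [-0.018  0.043  1.36 ]
```

View pics/b1.png

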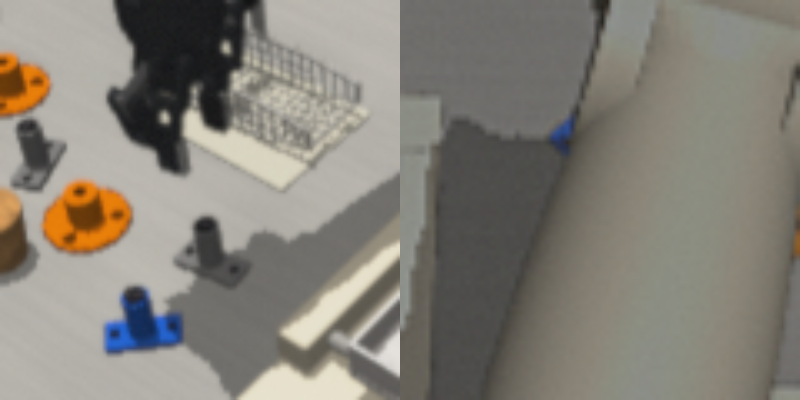

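Emit:
move_arm(rows=[0,0.02,0.4,0,0,0,-0.01,0.02,0.8,0,0,0,-0.01,0.02,0.8,0,0,0,-0.01,0.02,0.8,0,0,0])

```text
t: 30.48
tcp_pos: [602.4, -147.7, 71.2]
eef_rot: [0.001, 0.654, 0.757, 0.001]
ft_force: [0.7, -0.1, -0.2]
opening: 47.0
grasp_force: 0.0
```

```bash
python3 - <<'E'
from h import *
st([600,-147.5,20])
a,_=snap('scene')
s=read_state();R=tool(s['eef_rot'])
print('tcp px',proj('scene',s['tcp_pos']),'barrel top px',proj('scene',[600,-147,50]))
o=cv2.resize(a[185:245,230:310],(800,600),interpolation=cv2.INTER_CUBIC);cv2.imwrite('pics/b1b.png',o[:,:,::-1])
E
```

```text
q [-0.24  0.25  0.05  1.37  0.    1.19] tcp [ 602.4 -147.7   71.2] yaw 98.3 z [ 0.002 -0.    -1.   ] F [ 0.7 -0.1 -0.2] t 30.475
units [ 0.007 -0.031  0.639]
tcp px [[259.70304124 211.83108639]] barrel top px [[261.52206508 216.89062157]]
```

View pics/b1b.png

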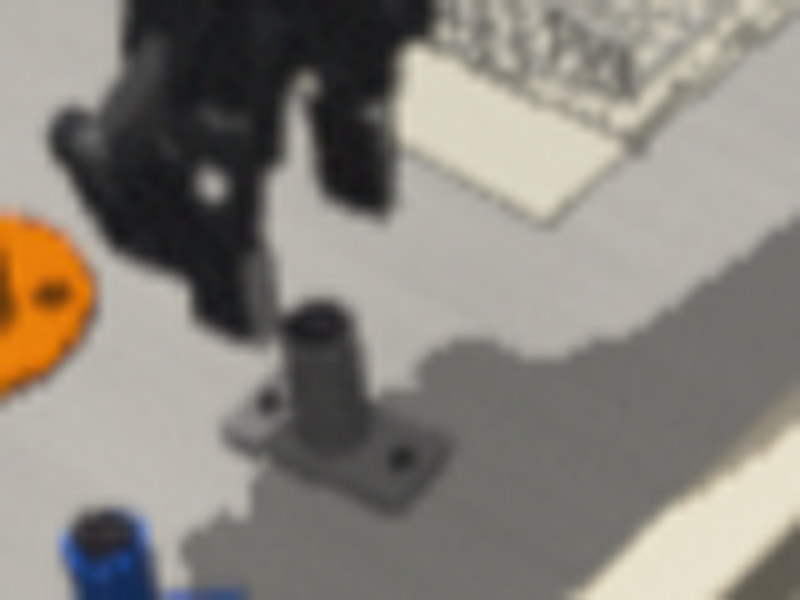

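Emit:
move_arm(rows=[0,0,0.3,0,0,0,0.01,-0.02,0.63,0,0,0,0.01,-0.02,0.63,0,0,0,0.01,-0.02,0.63,0,0,0])

```text
t: 31.02
tcp_pos: [600.7, -147.0, 20.2]
eef_rot: [0.001, 0.654, 0.756, 0.0]
ft_force: [0.2, -0.4, 0.2]
opening: 46.9
grasp_force: 0.0
```

Emit:
move_arm(rows=[0,0,0,0,0,0,0,0,0,0,0,0,0,0,0,0,0,0,0,0,0,0,0,0,0,0,0,0,0,0], gripper=1, force=40)

```text
t: 31.65
tcp_pos: [600.6, -147.0, 19.7]
eef_rot: [0.001, 0.654, 0.756, 0.0]
ft_force: [-0.1, 0.6, 6.8]
opening: 21.1
grasp_force: 39.0
```

Emit:
move_arm(rows=[0,0,-0.4,0,0,0,0,0,-0.8,0,0,0,0,0,-1,0,0,0])

```text
t: 32.02
tcp_pos: [600.5, -147.0, 100.2]
eef_rot: [0.001, 0.654, 0.756, 0.0]
ft_force: [0.6, -0.7, -1.2]
opening: 21.0
grasp_force: 39.4
```

Emit:
move_arm(rows=[0,0,-0.4,0,0,0,0,0,-0.8,0,0,0,0,0,-0.8,0,0,0])

```text
t: 32.4
tcp_pos: [600.8, -147.1, 164.4]
eef_rot: [0.001, 0.654, 0.756, 0.001]
ft_force: [0.5, -0.2, -1.0]
opening: 21.1
grasp_force: 39.5
```

```bash
python3 - <<'E'
from h import *
st([508,128,165])
E
```

```text
q [-0.24  0.24  0.21  1.55  0.    1.19] tcp [ 600.8 -147.1  164.4] yaw 98.3 z [ 0.003 -0.    -1.   ] F [ 0.5 -0.2 -1. ] t 32.4
units [ 3.57  -0.651 -0.012]
```

Emit:
move_arm(rows=[0.29,-0.06,0,0,0,-0.3,0.57,-0.11,0,0,0,-0.6,0.862,-0.168,0,0,0,-0.898])

```text
t: 32.78
tcp_pos: [575.8, -79.9, 160.4]
eef_rot: [-0.001, 0.458, 0.889, -0.0]
ft_force: [-0.2, 0.6, -0.5]
opening: 21.0
grasp_force: 39.4
```

Emit:
move_arm(rows=[0.28,0.08,0,0,0,-0.3,0.56,0.16,0,0,0,-0.6,0.844,0.24,0,0,0,-0.898])

```text
t: 33.15
tcp_pos: [552.5, -13.6, 160.5]
eef_rot: [-0.001, 0.238, 0.971, -0.0]
ft_force: [-0.3, 0.8, -0.6]
opening: 21.0
grasp_force: 39.4
```

Emit:
move_arm(rows=[0.21,0.2,0,0,0,-0.3,0.42,0.4,0,0,0,-0.6,0.643,0.598,0,0,0,-0.898])

```text
t: 33.52
tcp_pos: [529.3, 52.7, 160.6]
eef_rot: [-0.001, 0.005, 1.0, 0.0]
ft_force: [-0.5, -0.2, -0.6]
opening: 20.8
grasp_force: 39.4
```

Emit:
move_arm(rows=[0.1,0.27,0,0,0,0,0.2,0.55,0,0,0,0,0.303,0.824,0,0,0,0,0.303,0.824,0,0,0,0,0.303,0.824,0,0,0,0])

```text
t: 34.15
tcp_pos: [506.7, 117.9, 161.5]
eef_rot: [-0.001, 0.008, 1.0, -0.0]
ft_force: [0.1, 1.1, -0.5]
opening: 20.9
grasp_force: 39.4
```

```bash
python3 - <<'E'
from h import *
st([508,118,77])
s=read_state()
a,_=snap('scene')
o=cv2.resize(a[190:330,270:450],(771,600),interpolation=cv2.INTER_CUBIC);cv2.imwrite('pics/pl1.png',o[:,:,::-1])
E
```

```text
q [ 0.23  0.   -0.05  1.52  0.    0.24] tcp [506.7 117.9 161.5] yaw 179.1 z [-0.002 -0.    -1.   ] F [ 0.1  1.1 -0.5] t 34.15
units [-1.700e-02  1.000e-03  1.056e+00]
```

View pics/pl1.png

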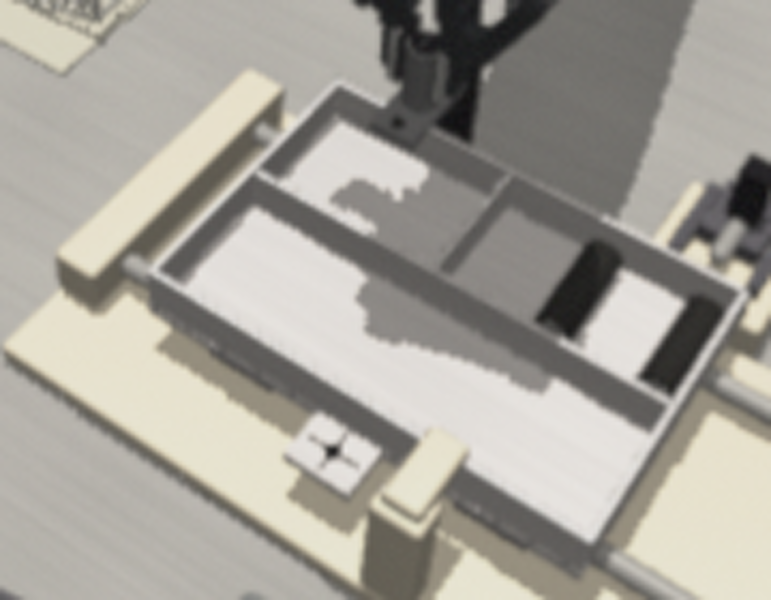

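Emit:
move_arm(rows=[0,0,0.4,0,0,0,-0.015,0,0.7,0,0,0,-0.015,0,0.9,0,0,0,-0.015,0,1,0,0,0,-0.015,0,1,0,0,0])

```text
t: 34.83
tcp_pos: [508.0, 118.1, 82.3]
eef_rot: [-0.0, 0.008, 1.0, 0.0]
ft_force: [0.0, -0.1, -0.8]
opening: 21.2
grasp_force: 39.5
```

Emit:
move_arm(rows=[0,0,0.03,0,0,0,0,0,0.06,0,0,0,0,0,0.06,0,0,0])

```text
t: 35.2
tcp_pos: [508.1, 118.4, 77.6]
eef_rot: [-0.0, 0.008, 1.0, 0.0]
ft_force: [0.4, 0.2, -1.7]
opening: 20.8
grasp_force: 39.5
```

```bash
python3 - <<'E'
from h import *
st([508,118,75])
E
```

```text
q [ 0.23  0.02 -0.19  1.36  0.    0.24] tcp [508.1 118.4  77.6] yaw 179.1 z [-0.001  0.    -1.   ] F [ 0.4  0.2 -1.7] t 35.2
units [ 0.001 -0.005  0.033]
```

Emit:
move_arm(rows=[0,0,0.03,0,0,0,0,0,0.03,0,0,0,0,0,0.03,0,0,0,0,0,0.03,0,0,0])

```text
t: 35.7
tcp_pos: [508.1, 118.3, 75.2]
eef_rot: [-0.0, 0.008, 1.0, 0.0]
ft_force: [-0.3, 0.8, -0.6]
opening: 20.6
grasp_force: 39.5
```

Emit:
move_arm(rows=[0,0,0,0,0,0,0,0,0,0,0,0,0,0,0,0,0,0,0,0,0,0,0,0], gripper=0.6)

```text
t: 36.2
tcp_pos: [508.0, 118.3, 75.1]
eef_rot: [-0.0, 0.008, 1.0, 0.0]
ft_force: [0.6, 0.4, -0.2]
opening: 34.1
grasp_force: 0.0
```

Emit:
move_arm(rows=[0,0,-0.3,0,0,0,0,0,-0.7,0,0,0,0,0,-1,0,0,0,0,0,-1,0,0,0])

```text
t: 36.7
tcp_pos: [509.0, 118.5, 157.0]
eef_rot: [0.001, 0.008, 1.0, 0.001]
ft_force: [-0.7, -0.2, -0.7]
opening: 34.1
grasp_force: 0.0
```

Emit:
move_arm(rows=[0,0,-0.3,0,0,0,-0.18,-0.84,-0.3,0,0,0,-0.187,-0.842,-0.3,0,0,0], gripper=0.4)

```text
t: 37.08
tcp_pos: [522.2, 48.3, 178.0]
eef_rot: [-0.001, 0.009, 1.0, -0.0]
ft_force: [-0.5, 0.7, -0.1]
opening: 50.9
grasp_force: 0.0
```

Emit:
move_arm(rows=[-0.09,-0.42,0,0,0,0,-0.187,-0.842,0,0,0,0])

```text
t: 37.33
tcp_pos: [535.8, -17.2, 177.9]
eef_rot: [-0.001, 0.007, 1.0, 0.0]
ft_force: [-0.2, -0.6, 0.4]
opening: 51.1
grasp_force: 0.0
```

Emit:
move_arm(rows=[-0.09,-0.42,0,0,0,0,-0.187,-0.842,0,0,0,0])

```text
t: 37.58
tcp_pos: [549.8, -85.0, 177.8]
eef_rot: [-0.001, 0.008, 1.0, 0.0]
ft_force: [0.3, 0.1, -0.0]
opening: 51.6
grasp_force: 0.0
```

Emit:
move_arm(rows=[-0.09,-0.42,0,0,0,0,-0.187,-0.842,0,0,0,0])

```text
t: 37.83
tcp_pos: [563.8, -152.6, 177.7]
eef_rot: [-0.001, 0.008, 1.0, 0.001]
ft_force: [-0.2, -0.7, -0.5]
opening: 51.1
grasp_force: 0.0
```

Emit:
move_arm(rows=[-0.06,-0.28,0,0,0,0.24,-0.12,-0.56,0,0,0,0.48,-0.187,-0.842,0,0,0,0.723])

```text
t: 38.2
tcp_pos: [577.7, -219.8, 177.6]
eef_rot: [-0.001, 0.198, 0.98, 0.0]
ft_force: [0.5, 0.5, 0.0]
opening: 51.0
grasp_force: 0.0
```

Emit:
move_arm(rows=[-0.16,-0.24,0,0,0,0.24,-0.32,-0.48,0,0,0,0.48,-0.485,-0.713,0,0,0,0.723])

```text
t: 38.58
tcp_pos: [591.8, -287.3, 177.4]
eef_rot: [-0.001, 0.379, 0.926, 0.0]
ft_force: [0.5, -0.5, 0.1]
opening: 51.1
grasp_force: 0.0
```

Emit:
move_arm(rows=[-0.24,-0.16,0,0,0,0.24,-0.48,-0.32,0,0,0,0.48,-0.714,-0.484,0,0,0,0.723,-0.714,-0.484,0,0,0,0.723,-0.714,-0.484,0,0,0,0.723])

```text
t: 39.2
tcp_pos: [605.5, -353.9, 177.9]
eef_rot: [-0.001, 0.543, 0.84, 0.0]
ft_force: [0.9, -0.1, 0.0]
opening: 51.0
grasp_force: 0.0
```

```bash
python3 - <<'E'
from h import *
st([605,-355,20])
snap('scene');snap('top')
def rep(nm,box,lo,hi):
    for n,Q in zip('ts',both(box,lo,hi)):
        if len(Q)>3:
            r=cv2.minAreaRect(Q[:,:2].astype(np.float32)); print(nm,n,len(Q),'rect',np.round(r[0],1),np.round(r[1],1),round(r[2],1),'z',np.median(Q[:,2]).round(1))
rep('b2foot',(570,640,-390,-320),5,14);rep('b2top',(570,630,-390,-320),40,60)
rep('f1hub',(545,660,-320,-205),30,45); rep('f2hub',(500,595,-510,-415),30,45)
rep('b1 placed top',(485,535,90,150),98,112);rep('b1 foot',(472,545,95,140),60,67)
rep('basketbar',(380,480,-330,-220),90,115)
E
```

```text
q [-0.53  0.46  0.53  1.64  0.    0.62] tcp [ 605.5 -353.9  177.9] yaw 114.2 z [-0.002  0.001 -1.   ] F [ 0.9 -0.1  0. ] t 39.2
units [-0.013 -0.009  1.974]
b2foot t 47 rect [ 611.5 -344.3] [26.  48.4] 77.6 z 8.4
b2foot s 88 rect [ 605.  -353.3] [59.5 27.4] 22.9 z 7.3
b2top t 20 rect [ 605.7 -352.5] [ 9.7 21.3] 47.5 z 51.9
b2top s 46 rect [ 607.5 -352.4] [18.6 19.6] 21.3 z 49.3
f1hub t 66 rect [ 623.8 -270.8] [26.8 33.7] 74.1 z 36.4
f1hub s 74 rect [ 627.1 -268.5] [27.  29.5] 1.1 z 34.7
f2hub s 57 rect [ 549.6 -457. ] [26.5 29.2] 12.9 z 35.2
b1 placed top t 34 rect [506.1 117.4] [18.1 19.6] 3.3 z 105.4
b1 placed top s 62 rect [511.3 121.2] [17.7 19.7] 33.6 z 105.3
b1 foot t 79 rect [506.5 114.6] [31.3 59.9] 86.8 z 62.7
b1 foot s 127 rect [509.1 120.6] [27.7 59.9] 88.2 z 62.3
basketbar s 197 rect [ 426.9 -274.2] [85.8 20. ] 0.9 z 105.9
```

Emit:
move_arm(rows=[0,-0.01,0.4,0,0,0,-0.013,-0.015,0.8,0,0,0,-0.013,-0.015,0.97,0,0,0])

```text
t: 39.67
tcp_pos: [604.2, -355.1, 99.4]
eef_rot: [-0.002, 0.544, 0.839, -0.0]
ft_force: [0.5, 0.1, 0.9]
opening: 51.3
grasp_force: 0.0
```

Emit:
move_arm(rows=[0,0,0.4,0,0,0,0,0,0.8,0,0,0,0,0,1,0,0,0,0,0,1,0,0,0,0,0,1,0,0,0])

```text
t: 40.3
tcp_pos: [605.5, -356.5, 23.0]
eef_rot: [0.001, 0.544, 0.839, 0.0]
ft_force: [-0.4, 0.1, 1.2]
opening: 50.9
grasp_force: 0.0
```

Emit:
move_arm(rows=[0,0,0,0,0,0,0,0,0,0,0,0,0,0,0,0,0,0,0,0,0,0,0,0,0,0,0,0,0,0], gripper=1, force=40)

```text
t: 40.92
tcp_pos: [605.4, -356.5, 22.6]
eef_rot: [0.001, 0.544, 0.839, 0.0]
ft_force: [-0.1, 0.1, 5.1]
opening: 20.6
grasp_force: 39.2
```

Emit:
move_arm(rows=[0,0,-0.4,0,0,0,0,0,-0.8,0,0,0,0,0,-1,0,0,0])

```text
t: 41.3
tcp_pos: [605.3, -356.5, 103.2]
eef_rot: [0.001, 0.544, 0.839, 0.0]
ft_force: [0.5, -0.4, -1.7]
opening: 20.9
grasp_force: 39.2
```

Emit:
move_arm(rows=[0,0,-0.4,0,0,0,0,0,-0.8,0,0,0,0,0,-1,0,0,0,0,0,-1,0,0,0])

```text
t: 41.8
tcp_pos: [605.3, -356.5, 181.9]
eef_rot: [0.0, 0.544, 0.839, 0.0]
ft_force: [1.1, 0.5, -1.3]
opening: 20.8
grasp_force: 39.2
```

```bash
python3 - <<'E'
from h import *
st([507.5,75,175])
snap('scene')
Q=both((550,660,-410,-300),120,165)[1];
Q=both((560,650,-400,-310),135,168)[1]
r=cv2.minAreaRect(Q[:,:2].astype(np.float32));print(len(Q),r)
E
```

```text
q [-0.53  0.46  0.54  1.65  0.    0.62] tcp [ 605.3 -356.5  181.9] yaw 114.1 z [ 0.001 -0.    -1.   ] F [ 1.1  0.5 -1.3] t 41.8
units [5.424 1.082 0.084]
120 ((604.944091796875, -351.74273681640625), (61.53695297241211, 28.623653411865234), 18.086532592773438)
```

Emit:
move_arm(rows=[0.3,0.06,0,0,0,0.25,0.6,0.12,0,0,0,0.5,0.904,0.181,0,0,0,0.747])

```text
t: 42.22
tcp_pos: [587.9, -283.4, 179.2]
eef_rot: [-0.002, 0.699, 0.716, -0.0]
ft_force: [1.0, 0.3, -0.4]
opening: 20.7
grasp_force: 39.3
```

Emit:
move_arm(rows=[0.45,-0.09,0,0,0,0,0.905,-0.177,0,0,0,0])

```text
t: 42.48
tcp_pos: [571.5, -211.2, 179.3]
eef_rot: [-0.002, 0.697, 0.717, -0.001]
ft_force: [-0.6, -0.1, -0.6]
opening: 20.8
grasp_force: 39.3
```

Emit:
move_arm(rows=[0.45,-0.09,0,0,0,0,0.905,-0.177,0,0,0,0])

```text
t: 42.72
tcp_pos: [555.2, -139.1, 179.5]
eef_rot: [-0.001, 0.697, 0.717, -0.001]
ft_force: [0.7, 0.2, -0.4]
opening: 20.8
grasp_force: 39.3
```

Emit:
move_arm(rows=[0.45,-0.09,0,0,0,0,0.905,-0.177,0,0,0,0])

```text
t: 42.98
tcp_pos: [539.0, -67.2, 179.6]
eef_rot: [-0.001, 0.697, 0.717, -0.001]
ft_force: [-0.2, 0.8, -1.6]
opening: 20.9
grasp_force: 39.3
```

Emit:
move_arm(rows=[0.45,-0.09,0,0,0,0,0.905,-0.177,0,0,0,0])

```text
t: 43.22
tcp_pos: [522.8, 4.7, 179.8]
eef_rot: [-0.001, 0.697, 0.717, -0.001]
ft_force: [0.4, -0.4, -0.9]
opening: 20.7
grasp_force: 39.3
```

Emit:
move_arm(rows=[0.45,-0.09,0,0,0,0,0.905,-0.177,0,0,0,0,0.905,-0.177,0,0,0,0,0.905,-0.177,0,0,0,0])

```text
t: 43.72
tcp_pos: [507.2, 75.4, 180.4]
eef_rot: [-0.001, 0.697, 0.717, -0.001]
ft_force: [1.1, -0.6, -0.6]
opening: 20.8
grasp_force: 39.3
```

```bash
python3 - <<'E'
from h import *
st([507.5,75,79])
for n in('scene','top'): snap(n)
for Q in both((465,560,30,115),140,172):
  if len(Q)>5: r=cv2.minAreaRect(Q[:,:2].astype(np.float32));print(len(Q),r)
for Q in both((470,545,95,140),60,67):
  r=cv2.minAreaRect(Q[:,:2].astype(np.float32));print('b1',len(Q),r)
E
```

```text
q [ 0.15 -0.01 -0.03  1.56  0.    1.69] tcp [507.2  75.4 180.4] yaw 91.7 z [-0.002  0.    -1.   ] F [ 1.1 -0.6 -0.6] t 43.725
units [-0.005  0.007  1.268]
168 ((508.81793212890625, 79.65275573730469), (27.33797836303711, 60.8338623046875), 87.8864974975586)
b1 0 ((0.0, 0.0), (0.0, 0.0), 0.0)
b1 139 ((504.15618896484375, 121.61712646484375), (27.9440860748291, 70.28693389892578), 85.69598388671875)
```

Emit:
move_arm(rows=[0,0,0.4,0,0,0,0,0.007,0.7,0,0,0,0,0.007,1,0,0,0,0,0.007,1,0,0,0])

```text
t: 44.32
tcp_pos: [507.0, 74.6, 99.7]
eef_rot: [-0.001, 0.697, 0.717, -0.001]
ft_force: [0.0, -0.0, -0.7]
opening: 20.7
grasp_force: 39.3
```

Emit:
move_arm(rows=[0,0,0.1,0,0,0,0,0,0.2,0,0,0,0,0,0.27,0,0,0,0,0,0.29,0,0,0,0,0,0.29,0,0,0])

```text
t: 44.95
tcp_pos: [508.0, 75.6, 78.4]
eef_rot: [-0.0, 0.697, 0.717, -0.0]
ft_force: [0.3, 0.7, -0.8]
opening: 20.5
grasp_force: 39.3
```

```bash
python3 - <<'E'
from h import *
st([507.5,75,78])
E
```

```text
q [ 0.15 -0.   -0.21  1.36  0.    1.69] tcp [508.   75.6  78.4] yaw 91.6 z [-0.001  0.    -1.   ] F [ 0.3  0.7 -0.8] t 44.95
units [-0.008 -0.006  0.005]
```

Emit:
move_arm(rows=[0,0,0,0,0,0,0,0,0,0,0,0,0,0,0,0,0,0,0,0,0,0,0,0], gripper=0.57)

```text
t: 45.45
tcp_pos: [508.0, 75.6, 78.4]
eef_rot: [-0.0, 0.697, 0.717, -0.0]
ft_force: [0.5, -0.0, -0.3]
opening: 36.9
grasp_force: 0.0
```

Emit:
move_arm(rows=[0,0,-0.3,0,0,0,0,0,-0.7,0,0,0,0,0,-1,0,0,0,0,0,-1,0,0,0])

```text
t: 45.95
tcp_pos: [509.0, 75.7, 160.1]
eef_rot: [0.001, 0.697, 0.717, 0.001]
ft_force: [-0.3, -0.7, -0.1]
opening: 36.6
grasp_force: 0.0
```

Emit:
move_arm(rows=[-0.2,0.08,-0.2,0,0,-0.2,-0.5,0.16,-0.2,0,0,-0.5,-0.874,0.268,-0.2,0,0,-0.972], gripper=0.25)

```text
t: 46.32
tcp_pos: [531.4, 5.8, 173.2]
eef_rot: [-0.001, 0.517, 0.856, -0.0]
ft_force: [0.5, 0.7, 0.6]
opening: 64.2
grasp_force: 0.0
```

Emit:
move_arm(rows=[-0.3,-0.06,0,0,0,-0.33,-0.6,-0.12,0,0,0,-0.65,-0.894,-0.192,0,0,0,-0.972])

```text
t: 46.7
tcp_pos: [550.6, -65.1, 172.8]
eef_rot: [-0.001, 0.285, 0.958, -0.0]
ft_force: [0.3, 0.7, 0.7]
opening: 64.2
grasp_force: 0.0
```

Emit:
move_arm(rows=[-0.23,-0.2,0,0,0,-0.33,-0.46,-0.4,0,0,0,-0.65,-0.687,-0.603,0,0,0,-0.972])

```text
t: 47.08
tcp_pos: [569.8, -135.6, 172.7]
eef_rot: [-0.001, 0.035, 0.999, 0.0]
ft_force: [0.5, 0.1, 0.7]
opening: 64.0
grasp_force: 0.0
```

Emit:
move_arm(rows=[-0.15,-0.43,0,0,0,0,-0.306,-0.861,0,0,0,0])

```text
t: 47.32
tcp_pos: [589.2, -206.2, 172.7]
eef_rot: [-0.001, 0.037, 0.999, 0.0]
ft_force: [0.3, 1.2, 0.3]
opening: 63.9
grasp_force: 0.0
```

Emit:
move_arm(rows=[-0.15,-0.43,0,0,0,0,-0.306,-0.861,0,0,0,0,-0.306,-0.861,0,0,0,0,-0.306,-0.861,0,0,0,0])

```text
t: 47.82
tcp_pos: [608.2, -275.5, 172.9]
eef_rot: [-0.001, 0.038, 0.999, 0.001]
ft_force: [-0.7, 1.0, 0.7]
opening: 63.9
grasp_force: 0.0
```

```bash
python3 - <<'E'
from h import *
st([625,-270.7,9]);print(read_state()['opening'])
for n in('scene','top'): snap(n)
def rep(nm,box,lo,hi):
    for n,Q in zip('ts',both(box,lo,hi)):
        if len(Q)>3:
            r=cv2.minAreaRect(Q[:,:2].astype(np.float32)); print(nm,n,len(Q),'rect',np.round(r[0],1),np.round(r[1],1),round(r[2],1),'z',np.median(Q[:,2]).round(1))
rep('f1hub',(545,665,-320,-205),30,45); rep('f2hub',(500,595,-510,-415),30,45)
rep('b1foot',(470,545,98,145),60,67);rep('b2foot',(470,545,55,98),60,67)
rep('tops',(480,540,55,150),100,112)
rep('basketbar',(380,480,-330,-220),90,115)
E
```

```text
q [-0.43  0.37  0.4   1.6   0.   -0.35] tcp [ 608.2 -275.5  172.9] yaw 175.7 z [-0.002  0.001 -1.   ] F [-0.7  1.   0.7] t 47.825
units [-0.21   0.074  2.048]
63.86423531373897
f1hub t 37 rect [ 626.6 -265.2] [14.5 33.3] 64.1 z 34.9
f1hub s 72 rect [ 627.5 -268.8] [28.7 28.1] 20.0 z 35.1
f2hub t 47 rect [ 542.7 -464.4] [21.5 30.6] 71.7 z 35.4
f2hub s 59 rect [ 549.8 -458.2] [30.4 27.5] 81.6 z 34.7
b1foot t 89 rect [506.3 121.1] [59.  33.8] 1.7 z 62.7
b1foot s 130 rect [503.6 123.8] [29.8 71.4] 79.7 z 62.6
b2foot t 71 rect [504.5  73.5] [30.6 58.2] 88.6 z 62.1
b2foot s 128 rect [505.   80.8] [27.6 68.8] 84.7 z 62.4
tops t 68 rect [505.   97.5] [20.5 59. ] 1.5 z 105.3
tops s 105 rect [509.9  99.6] [21.9 61.6] 0.4 z 105.7
basketbar s 197 rect [ 426.  -274.7] [84.8 19.3] 1.2 z 105.5
```

Emit:
move_arm(rows=[-0.2,0.08,0.3,0,0,0,-0.205,0.082,0.7,0,0,0,-0.205,0.082,1,0,0,0])

```text
t: 48.3
tcp_pos: [625.2, -269.2, 92.8]
eef_rot: [-0.001, 0.037, 0.999, 0.0]
ft_force: [-0.2, -0.1, -0.0]
opening: 63.9
grasp_force: 0.0
```

Emit:
move_arm(rows=[0,0,0.4,0,0,0,0,0,0.8,0,0,0,0,0,1,0,0,0,0,0,1,0,0,0,0,0,1,0,0,0])

```text
t: 48.92
tcp_pos: [626.0, -270.6, 15.7]
eef_rot: [0.001, 0.037, 0.999, -0.0]
ft_force: [0.7, 0.1, 0.7]
opening: 64.2
grasp_force: 0.0
```

```bash
python3 - <<'E'
from h import *
st([624.8,-271.5,10])
E
```

```text
q [-0.41  0.42  0.16  1.31  0.   -0.33] tcp [ 626.  -270.6   15.7] yaw 175.7 z [ 0.001 -0.    -1.   ] F [0.7 0.1 0.7] t 48.925
units [ 0.014 -0.013  0.072]
```

Emit:
move_arm(rows=[0.01,-0.01,0.07,0,0,0,0.01,-0.01,0.07,0,0,0,0.01,-0.01,0.07,0,0,0])

```text
t: 49.3
tcp_pos: [624.4, -271.3, 8.7]
eef_rot: [-0.0, 0.038, 0.999, 0.0]
ft_force: [0.2, 0.0, 0.1]
opening: 64.0
grasp_force: 0.0
```

Emit:
move_arm(rows=[0,0,0,0,0,0,0,0,0,0,0,0,0,0,0,0,0,0,0,0,0,0,0,0,0,0,0,0,0,0], gripper=1, force=40)

```text
t: 49.92
tcp_pos: [624.5, -271.3, 8.7]
eef_rot: [-0.0, 0.037, 0.999, 0.0]
ft_force: [-0.0, 0.1, 3.5]
opening: 28.6
grasp_force: 39.6
```

Emit:
move_arm(rows=[0,0,-0.4,0,0,0,0,0,-0.8,0,0,0,0,0,-1,0,0,0])

```text
t: 50.3
tcp_pos: [624.9, -271.4, 90.1]
eef_rot: [0.0, 0.037, 0.999, -0.0]
ft_force: [1.2, 0.5, -0.5]
opening: 28.8
grasp_force: 39.6
```

Emit:
move_arm(rows=[0,0,-0.4,0,0,0,0,0,-0.8,0,0,0,0,0,-1,0,0,0])

```text
t: 50.68
tcp_pos: [624.8, -271.4, 169.6]
eef_rot: [0.0, 0.037, 0.999, 0.0]
ft_force: [0.8, -0.2, -0.0]
opening: 28.6
grasp_force: 39.6
```

Emit:
move_arm(rows=[0.06,0.45,0,0,0,0,0.136,0.926,0,0,0,0])

```text
t: 50.92
tcp_pos: [618.9, -196.1, 167.2]
eef_rot: [-0.001, 0.038, 0.999, 0.0]
ft_force: [-1.2, -0.2, -0.4]
opening: 28.6
grasp_force: 39.6
```

Emit:
move_arm(rows=[0.06,0.45,0,0,0,0,0.136,0.926,0,0,0,0])

```text
t: 51.18
tcp_pos: [613.5, -120.8, 167.2]
eef_rot: [-0.001, 0.038, 0.999, 0.0]
ft_force: [-0.4, 1.1, -1.1]
opening: 29.1
grasp_force: 39.6
```

Emit:
move_arm(rows=[0.06,0.45,0,0,0,0,0.136,0.926,0,0,0,0])

```text
t: 51.42
tcp_pos: [608.2, -46.1, 167.3]
eef_rot: [-0.001, 0.038, 0.999, 0.0]
ft_force: [0.1, 0.1, 0.4]
opening: 28.5
grasp_force: 39.6
```

Emit:
move_arm(rows=[0.06,0.45,0,0,0,0,0.136,0.926,0,0,0,0])

```text
t: 51.68
tcp_pos: [602.8, 28.6, 167.4]
eef_rot: [-0.001, 0.038, 0.999, 0.0]
ft_force: [0.0, -0.9, -0.1]
opening: 28.7
grasp_force: 39.6
```

Emit:
move_arm(rows=[0.06,0.45,0,0,0,0,0.136,0.926,0,0,0,0,0.136,0.926,0,0,0,0,0.136,0.926,0,0,0,0])

```text
t: 52.18
tcp_pos: [597.8, 101.9, 167.9]
eef_rot: [-0.001, 0.037, 0.999, -0.0]
ft_force: [-0.1, 0.7, -0.2]
opening: 28.6
grasp_force: 39.7
```

```bash
python3 - <<'E'
from h import *
st([599.7,103,66])
for n in('scene','top'):
    p,d=snap(n)
for Q in both((540,660,40,170),125,180):
  Q=Q[(Q[:,2]>138)&(Q[:,2]<168)] if len(Q) else Q
Q=both((540,660,40,170),130,185)[1];print(len(Q), np.percentile(Q[:,2],[2,10,50]) if len(Q) else 0)
h=cv2.cvtColor(np.load('/tmp/scene.npz')['p'],cv2.COLOR_RGB2HSV);m=cv2.inRange(h,(5,190,80),(20,255,255))
k,l,s,c=cv2.connectedComponentsWithStats(m);d=np.load('/tmp/scene.npz')['d']
for i in range(1,k):
    if s[i,4]>40:
        C=cloud('scene',np.argwhere(l==i)[:,::-1],d);print(s[i],((C.min(0)+C.max(0))/2).round(1),np.median(C,0).round(1))
E
```

```text
q [0.17 0.21 0.19 1.55 0.   0.24] tcp [597.8 101.9 167.9] yaw 175.7 z [-0.002 -0.    -1.   ] F [-0.1  0.7 -0.2] t 52.175
units [-0.025  0.016  1.273]
522 [160.09663186 161.30425366 163.00135546]
[192 167  23  17 278] [780.5 -56.7 380.5] [ 555.2 -449.4    4.6]
[324 216  33  28 502] [776.3 190.5 400.8] [612.1 106.  163.4]
```

```bash
python3 - <<'E'
from h import *
z=np.load('/tmp/scene.npz');h=cv2.cvtColor(z['p'],cv2.COLOR_RGB2HSV);m=cv2.inRange(h,(5,150,60),(22,255,255))
u=np.argwhere(m>0)[:,::-1];C=cloud('scene',u,z['d']);C=C[(C[:,2]>157)&(C[:,2]<167)&(C[:,1]>30)]
print(len(C),cv2.minEnclosingCircle(C[:,:2].astype(np.float32)))
# fit circle to the near rim
H=C[:,:2][cv2.convexHull(C[:,:2].astype(np.float32),returnPoints=False)[:,0]];print(H.round(0).tolist())
E
```

```text
369 ((600.1708374023438, 102.79692840576172), 37.41145706176758)
[[636.0, 106.0], [634.0, 113.0], [632.0, 122.0], [628.0, 127.0], [622.0, 133.0], [618.0, 135.0], [608.0, 139.0], [601.0, 140.0], [598.0, 140.0], [591.0, 138.0], [578.0, 133.0], [576.0, 131.0], [572.0, 126.0], [574.0, 122.0], [592.0, 68.0], [594.0, 66.0], [605.0, 66.0], [613.0, 69.0], [619.0, 73.0], [625.0, 77.0], [626.0, 78.0], [633.0, 86.0], [634.0, 89.0], [635.0, 95.0]]
```

Emit:
move_arm(rows=[-0.025,0.016,0.4,0,0,0,-0.025,0.016,0.8,0,0,0,-0.025,0.016,0.98,0,0,0,-0.025,0.016,0.98,0,0,0])

```text
t: 52.78
tcp_pos: [599.6, 102.6, 89.6]
eef_rot: [-0.001, 0.038, 0.999, 0.0]
ft_force: [0.5, -0.4, -0.4]
opening: 28.6
grasp_force: 39.7
```

Emit:
move_arm(rows=[0,0,0.1,0,0,0,0,0,0.2,0,0,0,0,0,0.28,0,0,0,0,0,0.28,0,0,0,0,0,0.28,0,0,0])

```text
t: 53.4
tcp_pos: [600.1, 103.4, 68.1]
eef_rot: [-0.0, 0.037, 0.999, 0.0]
ft_force: [0.5, -0.1, -0.7]
opening: 28.9
grasp_force: 39.7
```

```bash
python3 - <<'E'
from h import *
st([599.7,103,64.5])
E
```

```text
q [0.17 0.23 0.02 1.36 0.   0.25] tcp [600.1 103.4  68.1] yaw 175.7 z [-0.001  0.    -1.   ] F [ 0.5 -0.1 -0.7] t 53.4
units [ 0.004 -0.005  0.044]
```

Emit:
move_arm(rows=[0,0,0.03,0,0,0,0,0,0.045,0,0,0,0,0,0.045,0,0,0])

```text
t: 53.78
tcp_pos: [599.9, 103.3, 64.1]
eef_rot: [-0.0, 0.037, 0.999, 0.0]
ft_force: [-0.4, 0.3, -0.4]
opening: 29.1
grasp_force: 39.7
```

Emit:
move_arm(rows=[0,0,0,0,0,0,0,0,0,0,0,0,0,0,0,0,0,0,0,0,0,0,0,0], gripper=0.45)

```text
t: 54.28
tcp_pos: [600.0, 103.3, 64.3]
eef_rot: [-0.0, 0.037, 0.999, 0.0]
ft_force: [-0.6, 0.2, 0.3]
opening: 47.0
grasp_force: 0.0
```

Emit:
move_arm(rows=[0,0,-0.3,0,0,0,0,0,-0.7,0,0,0,0,0,-1,0,0,0,0,0,-1,0,0,0])

```text
t: 54.78
tcp_pos: [601.0, 103.4, 146.3]
eef_rot: [0.001, 0.037, 0.999, 0.001]
ft_force: [0.4, 0.8, -1.2]
opening: 46.8
grasp_force: 0.0
```

Emit:
move_arm(rows=[0,-0.3,-0.25,0,0,0,0.017,-0.884,-0.25,0,0,0], gripper=0.25)

```text
t: 55.02
tcp_pos: [593.7, 33.2, 164.2]
eef_rot: [-0.0, 0.036, 0.999, 0.0]
ft_force: [0.6, -0.4, -0.4]
opening: 64.0
grasp_force: 0.0
```

Emit:
move_arm(rows=[0,-0.44,0,0,0,0,0.017,-0.884,0,0,0,0])

```text
t: 55.28
tcp_pos: [586.2, -38.7, 162.8]
eef_rot: [-0.001, 0.037, 0.999, 0.0]
ft_force: [-0.1, 0.6, 0.1]
opening: 64.2
grasp_force: 0.0
```

Emit:
move_arm(rows=[0,-0.44,0,0,0,0,0.017,-0.884,0,0,0,0])

```text
t: 55.52
tcp_pos: [579.6, -109.1, 162.7]
eef_rot: [-0.001, 0.037, 0.999, 0.0]
ft_force: [0.1, -0.3, -0.0]
opening: 64.1
grasp_force: 0.0
```

Emit:
move_arm(rows=[0,-0.44,0,0,0,0,0.017,-0.884,0,0,0,0])

```text
t: 55.78
tcp_pos: [573.0, -179.4, 162.7]
eef_rot: [-0.001, 0.037, 0.999, 0.0]
ft_force: [-0.1, 0.7, 1.2]
opening: 64.3
grasp_force: 0.0
```

Emit:
move_arm(rows=[0,-0.44,0,0,0,0,0.017,-0.884,0,0,0,0])

```text
t: 56.02
tcp_pos: [566.3, -249.8, 162.6]
eef_rot: [-0.001, 0.037, 0.999, 0.001]
ft_force: [-0.1, 0.3, 0.2]
opening: 63.8
grasp_force: 0.0
```

Emit:
move_arm(rows=[0,-0.44,0,0,0,0,0.017,-0.884,0,0,0,0])

```text
t: 56.28
tcp_pos: [559.7, -320.2, 162.6]
eef_rot: [-0.001, 0.037, 0.999, 0.001]
ft_force: [0.6, -0.3, -0.9]
opening: 64.0
grasp_force: 0.0
```

Emit:
move_arm(rows=[0,-0.44,0,0,0,0,0.017,-0.884,0,0,0,0,0.017,-0.884,0,0,0,0])

```text
t: 56.65
tcp_pos: [552.5, -391.6, 161.9]
eef_rot: [-0.001, 0.039, 0.999, 0.001]
ft_force: [-0.0, 0.2, -0.2]
opening: 64.1
grasp_force: 0.0
```

```bash
python3 - <<'E'
from h import *
st([546.5,-460.5,10])
for n in('scene','top'): snap(n)
def rep(nm,box,lo,hi):
    for n,Q in zip('ts',both(box,lo,hi)):
        if len(Q)>3:
            r=cv2.minAreaRect(Q[:,:2].astype(np.float32)); print(nm,n,len(Q),'rect',np.round(r[0],1),np.round(r[1],1),round(r[2],1),'z',np.median(Q[:,2]).round(1))
rep('f2hub',(500,595,-510,-415),30,45)
rep('f1hub',(560,640,60,150),86,100)
rep('basketbar',(380,480,-330,-220),90,115)
E
```

```text
q [-0.62  0.39  0.4   1.59 -0.   -0.54] tcp [ 552.5 -391.6  161.9] yaw 175.5 z [-0.003  0.002 -1.   ] F [-0.   0.2 -0.2] t 56.65
units [ 0.003 -0.867  1.897]
f2hub s 56 rect [ 548.4 -458.3] [29.2 27.9] 48.9 z 34.6
f1hub t 62 rect [599.2 102.5] [28.  26.7] 4.7 z 90.2
f1hub s 111 rect [591.4 115.1] [28.3 58.5] 47.5 z 90.3
basketbar t 140 rect [ 421.8 -277.5] [81.2 18. ] 1.7 z 108.9
basketbar s 196 rect [ 427. -274.] [83.4 20. ] 0.4 z 106.1
```

Emit:
move_arm(rows=[0,-0.45,0,0,0,0,0.005,-0.867,0.3,0,0,0,0.005,-0.867,0.6,0,0,0,0.005,-0.867,0.95,0,0,0,0.005,-0.867,0.95,0,0,0,0.005,-0.867,0.95,0,0,0])

```text
t: 57.5
tcp_pos: [548.4, -458.2, 89.3]
eef_rot: [0.0, 0.037, 0.999, -0.0]
ft_force: [0.7, 0.2, 0.7]
opening: 64.1
grasp_force: 0.0
```

```bash
python3 - <<'E'
from h import *
st([546,-460.8,10])
E
```

```text
q [-0.7   0.48  0.39  1.47 -0.   -0.62] tcp [ 548.4 -458.2   89.3] yaw 175.8 z [ 0. -0. -1.] F [0.7 0.2 0.7] t 57.5
units [ 0.028 -0.034  0.991]
```

Emit:
move_arm(rows=[0.02,-0.03,0.4,0,0,0,0.028,-0.034,0.8,0,0,0,0.028,-0.034,1,0,0,0,0.028,-0.034,1,0,0,0,0.028,-0.034,1,0,0,0])

```text
t: 58.12
tcp_pos: [546.2, -461.8, 10.0]
eef_rot: [0.001, 0.037, 0.999, -0.001]
ft_force: [-0.7, -0.0, 0.7]
opening: 63.8
grasp_force: 0.0
```

Emit:
move_arm(rows=[0,0,0,0,0,0,0,0,0,0,0,0,0,0,0,0,0,0,0,0,0,0,0,0,0,0,0,0,0,0], gripper=1, force=40)

```text
t: 58.75
tcp_pos: [545.8, -461.7, 9.2]
eef_rot: [0.0, 0.037, 0.999, -0.0]
ft_force: [-0.8, -0.8, 5.5]
opening: 28.6
grasp_force: 39.8
```

Emit:
move_arm(rows=[0,0,-0.4,0,0,0,0,0,-0.8,0,0,0,0,0,-1,0,0,0])

```text
t: 59.12
tcp_pos: [545.8, -461.7, 89.9]
eef_rot: [0.0, 0.037, 0.999, -0.0]
ft_force: [0.2, -0.9, -0.9]
opening: 28.7
grasp_force: 39.5
```

Emit:
move_arm(rows=[0,0,-0.4,0,0,0,0,0,-0.8,0,0,0,0,0,-1,0,0,0,0,0,-1,0,0,0])

```text
t: 59.62
tcp_pos: [545.8, -461.7, 168.7]
eef_rot: [0.0, 0.037, 0.999, -0.0]
ft_force: [-1.0, 0.1, -0.9]
opening: 28.9
grasp_force: 39.6
```

```bash
python3 - <<'E'
from h import *
st([601,193,168]);print(read_state()['opening'])
E
```

```text
q [-0.7   0.49  0.56  1.63 -0.   -0.63] tcp [ 545.8 -461.7  168.7] yaw 175.7 z [ 0.    -0.001 -1.   ] F [-1.   0.1 -0.9] t 59.625
units [-7.500e-02  8.212e+00  5.000e-03]
28.85495805329956
```

Emit:
move_arm(rows=[0,0.3,0,0,0,0,0,0.6,0,0,0,0,-0.008,0.912,0,0,0,0])

```text
t: 60.0
tcp_pos: [551.1, -387.7, 165.9]
eef_rot: [-0.001, 0.038, 0.999, 0.001]
ft_force: [0.2, -0.7, -0.3]
opening: 28.8
grasp_force: 39.6
```

Emit:
move_arm(rows=[0,0.45,0,0,0,0,-0.008,0.912,0,0,0,0])

```text
t: 60.25
tcp_pos: [557.1, -314.7, 166.1]
eef_rot: [-0.001, 0.038, 0.999, 0.001]
ft_force: [1.1, -0.5, -0.8]
opening: 28.7
grasp_force: 39.6
```

Emit:
move_arm(rows=[0,0.45,0,0,0,0,-0.008,0.912,0,0,0,0])

```text
t: 60.5
tcp_pos: [563.2, -241.9, 166.2]
eef_rot: [-0.001, 0.038, 0.999, 0.001]
ft_force: [0.6, -0.2, 0.2]
opening: 29.1
grasp_force: 39.6
```

Emit:
move_arm(rows=[0,0.45,0,0,0,0,-0.008,0.912,0,0,0,0])

```text
t: 60.75
tcp_pos: [569.3, -169.2, 166.3]
eef_rot: [-0.001, 0.038, 0.999, 0.0]
ft_force: [1.2, 1.1, -0.6]
opening: 28.8
grasp_force: 39.6
```

Emit:
move_arm(rows=[0,0.45,0,0,0,0,-0.008,0.912,0,0,0,0])

```text
t: 61.0
tcp_pos: [575.4, -96.6, 166.3]
eef_rot: [-0.001, 0.038, 0.999, 0.0]
ft_force: [-0.1, -0.2, -0.6]
opening: 28.9
grasp_force: 39.6
```

Emit:
move_arm(rows=[0,0.45,0,0,0,0,-0.008,0.912,0,0,0,0])

```text
t: 61.25
tcp_pos: [581.5, -23.9, 166.4]
eef_rot: [-0.001, 0.037, 0.999, 0.0]
ft_force: [0.6, -1.2, -0.2]
opening: 28.7
grasp_force: 39.6
```

Emit:
move_arm(rows=[0,0.45,0,0,0,0,-0.008,0.912,0,0,0,0])

```text
t: 61.5
tcp_pos: [587.6, 48.7, 166.4]
eef_rot: [-0.001, 0.038, 0.999, 0.0]
ft_force: [-0.5, 0.4, 0.1]
opening: 28.9
grasp_force: 39.6
```

Emit:
move_arm(rows=[0,0.45,0,0,0,0,-0.008,0.912,0,0,0,0])

```text
t: 61.75
tcp_pos: [593.7, 121.4, 166.4]
eef_rot: [-0.001, 0.038, 0.999, -0.0]
ft_force: [0.2, 0.5, -1.2]
opening: 28.9
grasp_force: 39.6
```

Emit:
move_arm(rows=[0,0.45,0,0,0,0,-0.008,0.912,0,0,0,0,-0.008,0.912,0,0,0,0,-0.008,0.912,0,0,0,0])

```text
t: 62.25
tcp_pos: [600.0, 192.6, 167.0]
eef_rot: [-0.001, 0.037, 0.999, -0.0]
ft_force: [0.3, -0.0, -0.2]
opening: 28.8
grasp_force: 39.7
```

```bash
python3 - <<'E'
from h import *
st([601,193,66])
snap('scene');z=np.load('/tmp/scene.npz');h=cv2.cvtColor(z['p'],cv2.COLOR_RGB2HSV);m=cv2.inRange(h,(5,150,60),(22,255,255))
u=np.argwhere(m>0)[:,::-1];C=cloud('scene',u,z['d'])
for lo,hi in((157,168),(52,66)):
    D=C[(C[:,2]>lo)&(C[:,2]<hi)&(C[:,1]>30)]; print(len(D),cv2.minEnclosingCircle(D[:,:2].astype(np.float32)))
E
```

```text
q [0.31 0.27 0.26 1.56 0.   0.39] tcp [600.  192.6 167. ] yaw 175.7 z [-0.002 -0.    -1.   ] F [ 0.3 -0.  -0.2] t 62.25
units [-0.015  0.006  1.263]
439 ((603.65966796875, 193.69493103027344), 37.20139694213867)
391 ((551.166015625, 115.39350891113281), 84.38542175292969)
```

Emit:
move_arm(rows=[-0.01,0.006,0.4,0,0,0,-0.01,0.006,0.8,0,0,0,-0.01,0.006,0.98,0,0,0,-0.01,0.006,0.98,0,0,0])

```text
t: 62.8
tcp_pos: [600.8, 192.7, 89.3]
eef_rot: [-0.001, 0.038, 0.999, -0.0]
ft_force: [0.1, -0.2, 0.6]
opening: 28.9
grasp_force: 39.7
```

Emit:
move_arm(rows=[0,0,0.1,0,0,0,0,0,0.2,0,0,0,0,0,0.28,0,0,0,0,0,0.31,0,0,0,0,0,0.31,0,0,0,0,0,0.31,0,0,0])

```text
t: 63.55
tcp_pos: [601.3, 193.6, 65.4]
eef_rot: [-0.0, 0.037, 0.999, 0.0]
ft_force: [0.2, -0.2, -0.4]
opening: 28.7
grasp_force: 39.7
```

```bash
python3 - <<'E'
from h import *
st([601,193,64.5])
E
```

```text
q [0.31 0.28 0.08 1.37 0.   0.39] tcp [601.3 193.6  65.4] yaw 175.7 z [-0.     0.001 -1.   ] F [ 0.2 -0.2 -0.4] t 63.55
units [ 0.003 -0.007  0.011]
```

Emit:
move_arm(rows=[0,0,0.011,0,0,0,0,0,0.011,0,0,0,0,0,0.011,0,0,0,0,0,0.011,0,0,0], gripper=0.45)

```text
t: 64.05
tcp_pos: [601.2, 193.5, 64.3]
eef_rot: [-0.0, 0.037, 0.999, 0.0]
ft_force: [0.6, -0.1, 0.1]
opening: 46.7
grasp_force: 0.0
```

Emit:
move_arm(rows=[0,0,-0.3,0,0,0,0,0,-0.7,0,0,0,0,0,-1,0,0,0,0,0,-1,0,0,0])

```text
t: 64.55
tcp_pos: [602.2, 193.7, 146.4]
eef_rot: [0.001, 0.037, 0.999, 0.001]
ft_force: [1.1, -0.3, -0.7]
opening: 46.8
grasp_force: 0.0
```

Emit:
move_arm(rows=[0,0,-0.4,0,0,-0.11,0.3,-0.35,-0.4,0,0,-0.113,0.588,-0.684,-0.4,0,0,-0.113])

```text
t: 64.92
tcp_pos: [549.5, 141.9, 174.9]
eef_rot: [-0.001, 0.008, 1.0, 0.0]
ft_force: [0.7, 0.6, -0.3]
opening: 47.0
grasp_force: 0.0
```

Emit:
move_arm(rows=[0.3,-0.35,0,0,0,0,0.588,-0.684,0,0,0,0])

```text
t: 65.18
tcp_pos: [501.1, 87.6, 174.9]
eef_rot: [-0.001, 0.008, 1.0, 0.0]
ft_force: [0.1, -0.3, 0.6]
opening: 47.2
grasp_force: 0.0
```

Emit:
move_arm(rows=[0.3,-0.35,0,0,0,0,0.588,-0.684,0,0,0,0,0.588,-0.684,0,0,0,0,0.588,-0.684,0,0,0,0])

```text
t: 65.68
tcp_pos: [454.6, 34.6, 175.6]
eef_rot: [-0.001, 0.008, 1.0, 0.0]
ft_force: [-0.1, 0.1, -0.7]
opening: 47.3
grasp_force: 0.0
```

```bash
python3 - <<'E'
from h import *
st([446,115,99]);print(read_state()['opening'])
a,_=snap('scene');snap('top')
o=cv2.resize(a[150:360,220:500],(800,600),interpolation=cv2.INTER_CUBIC);cv2.imwrite('pics/all.png',o[:,:,::-1])
def rep(nm,box,lo,hi):
    for n,Q in zip('ts',both(box,lo,hi)):
        if len(Q)>3:
            r=cv2.minAreaRect(Q[:,:2].astype(np.float32)); print(nm,n,len(Q),'rect',np.round(r[0],1),np.round(r[1],1),round(r[2],1),'z',np.median(Q[:,2]).round(1))
rep('post',(420,475,85,145),118,140)
rep('lock',(370,430,240,310),90,110)
rep('bracket',(640,720,190,260),98,112)
rep('basketbar',(380,480,-330,-220),90,115)
E
```

```text
q [ 0.08 -0.15 -0.16  1.56  0.    0.09] tcp [454.6  34.6 175.6] yaw 179.1 z [-0.001  0.001 -1.   ] F [-0.1  0.1 -0.7] t 65.675
units [0.122 1.003 0.958]
47.26041812316472
post s 68 rect [449.7 116.6] [17.  23.8] 85.0 z 128.0
lock t 39 rect [394.2 280.8] [16.4 19.3] 1.4 z 98.7
lock s 59 rect [397.6 284.1] [19.5 18.4] 87.7 z 97.6
bracket t 102 rect [678.3 223.2] [26.  51.2] 88.0 z 104.4
bracket s 265 rect [679.1 228.3] [27.5 52.4] 88.5 z 104.9
basketbar t 152 rect [ 421.6 -277.3] [81.4 18.1] 1.0 z 108.8
basketbar s 195 rect [ 425.7 -274.9] [85.  19.5] 1.2 z 105.6
```

View pics/all.png

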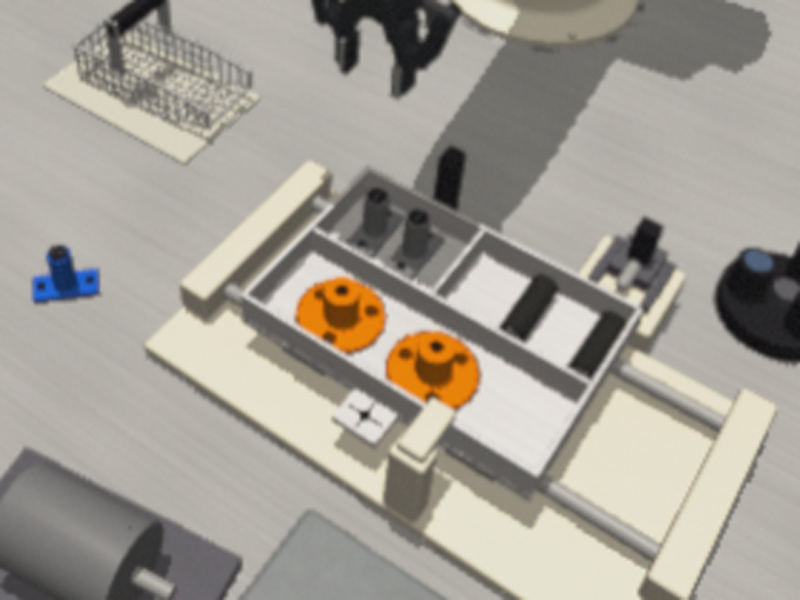

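All parts are aboard and the basket stands on its mat. I measure the mark against the bracket, then grip the post at (447,114).

```bash
cat >> h.py <<'E'
def mark(exp):
    for n in('top','scene'):
        p,_=snap(n);g=cv2.cvtColor(p,cv2.COLOR_RGB2GRAY).astype(float)
        c=proj(n,exp)[0]; v,u=np.mgrid[0:400,0:640]
        k=(abs(u-c[0])<10)&(abs(v-c[1])<10)
        P=np.zeros((400,640,3));P[k]=onz(n,np.c_[u[k],v[k]],56)
        k&=(abs(P[...,0]-exp[0])<13)&(abs(P[...,1]-exp[1])<13)
        w=np.clip(np.percentile(g[k],60)-g,0,None)*k; w[w<0.5*w.max()]=0
        print(n,'mark',np.average(P[k],axis=0,weights=w[k]).round(1),'px',np.average(u[k],weights=w[k]).round(1),np.average(v[k],weights=w[k]).round(1))
E
python3 - <<'E'
from h import *
mark([667,169,56])
# bed end blocks: y extents at their tops, z heights
for n,Q in zip('ts',both((430,700,-60,420),8,52)):
    for nm,k in(('R',Q[:,1]<30),('L',Q[:,1]>310)):
        q=Q[k]; print(n,nm,len(q),[ (z,int(((q[:,2]>z)&(q[:,2]<z+4)).sum())) for z in range(8,52,4)])
E
```

```text
top mark [666.8 169.3  56. ] px 259.2 152.6
scene mark [668.3 171.3  56. ] px 347.0 294.9
t R 119 [(8, 6), (12, 36), (16, 60), (20, 16), (24, 0), (28, 0), (32, 0), (36, 0), (40, 0), (44, 0), (48, 1)]
t L 1990 [(8, 40), (12, 402), (16, 754), (20, 229), (24, 21), (28, 25), (32, 60), (36, 111), (40, 76), (44, 77), (48, 195)]
s R 1450 [(8, 0), (12, 83), (16, 512), (20, 46), (24, 36), (28, 54), (32, 60), (36, 84), (40, 64), (44, 60), (48, 451)]
s L 4820 [(8, 1), (12, 95), (16, 3155), (20, 539), (24, 19), (28, 29), (32, 99), (36, 232), (40, 314), (44, 14), (48, 323)]
```

Emit:
move_arm(rows=[0.05,0.5,0,0,0,0,0.11,0.98,0,0,0,0,0.11,0.98,0,0,0,0,0.11,0.98,0,0,0,0])

```text
t: 66.38
tcp_pos: [447.0, 113.1, 176.1]
eef_rot: [-0.001, 0.007, 1.0, 0.0]
ft_force: [0.1, 0.5, 1.1]
opening: 47.0
grasp_force: 0.0
```

```bash
python3 - <<'E'
from h import *
st([446,114.3,101])
E
```

```text
q [ 0.25 -0.14 -0.15  1.56  0.    0.26] tcp [447.  113.1 176.1] yaw 179.2 z [-0.001  0.    -1.   ] F [0.1 0.5 1.1] t 66.375
units [0.011 0.015 0.938]
```

Emit:
move_arm(rows=[0.01,0.015,0.4,0,0,0,0.01,0.015,0.8,0,0,0,0.01,0.015,0.93,0,0,0,0.01,0.015,0.93,0,0,0,0.01,0.015,0.93,0,0,0])

```text
t: 67.0
tcp_pos: [446.7, 114.1, 103.2]
eef_rot: [0.0, 0.008, 1.0, 0.0]
ft_force: [0.4, -0.3, -0.3]
opening: 47.0
grasp_force: 0.0
```

Emit:
move_arm(rows=[0,0,0,0,0,0,0,0,0,0,0,0,0,0,0,0,0,0,0,0,0,0,0,0,0,0,0,0,0,0], gripper=1, force=40)

```text
t: 67.62
tcp_pos: [446.5, 114.4, 102.8]
eef_rot: [0.0, 0.008, 1.0, 0.0]
ft_force: [0.3, -0.9, 4.8]
opening: 17.6
grasp_force: 39.7
```

```bash
python3 - <<'E'
from h import *
st();s=read_state();print(s['opening'],s['grasp_force'])
mark([668,170,56])
E
```

```text
q [ 0.25 -0.14 -0.29  1.42  0.    0.27] tcp [446.5 114.4 102.8] yaw 179.1 z [ 0.001  0.001 -1.   ] F [ 0.3 -0.9  4.8] t 67.625
17.584674460315284 39.675164222717285
top mark [666.1 169.2  56. ] px 259.2 152.8
scene mark [668.3 171.3  56. ] px 347.0 294.9
```

Emit:
move_arm(rows=[0,0.05,0,0,0,0,0,0.12,0,0,0,0,0,0.2,0,0,0,0,0,0.28,0,0,0,0,0,0.36,0,0,0,0,0,0.44,0,0,0,0,0,0.52,0,0,0,0,0,0.6,0,0,0,0,0,0.65,0,0,0,0,0,0.675,0,0,0,0,0,0.675,0,0,0,0,0,0.675,0,0,0])

```text
schema error: expected a multiple of 6 numbers
```

```bash
python3 - <<'E'
from h import *
st()
a,_=snap('scene');b,_=snap('top')
c=proj('scene',[668,224,60])[0].astype(int);print(c)
d=proj('top',[668,224,60])[0].astype(int);print(d)
f=lambda p,c,w,h:cv2.resize(p[c[1]-h:c[1]+h,c[0]-w:c[0]+w],(400,600),interpolation=cv2.INTER_CUBIC)
o=np.hstack([f(a,c,20,30),f(b,d,20,30)]);cv2.imwrite('pics/ndl.png',o[:,:,::-1])
E
```

```text
q [ 0.25 -0.14 -0.29  1.42  0.    0.27] tcp [446.5 114.4 102.8] yaw 179.1 z [ 0.001  0.001 -1.   ] F [-0.6 -0.4  6. ] t 67.725
[367 306]
[243 151]
```

View pics/ndl.png

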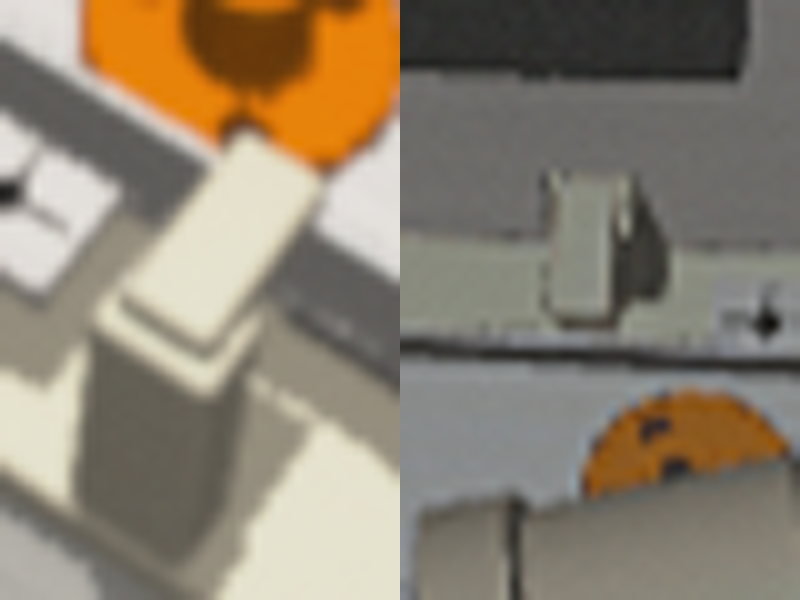

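```bash
python3 - <<'E'
from h import *
# front edge mid and back edge mid of the bracket's arm
print('top',onz('top',[(223+18.7,121+17.8),(223+18.3,121+31.5)],106).round(1).tolist())
print('scene',onz('scene',[(347+28.3,276+15.5),(347+16.5,276+32.5)],106).round(1).tolist())
E
```

```text
top [[698.3, 223.1, 106.0], [651.0, 221.8, 106.0]]
scene [[654.4, 229.2, 106.0], [701.7, 229.5, 106.0]]
```

Vision puts the needle 53–58 mm from the mark. For a sharper value I'll touch the +0.06 stop gently and come back 30 mm.

Emit:
move_arm(rows=[0,0.05,0,0,0,0,0,0.12,0,0,0,0,0,0.24,0,0,0,0,0,0.36,0,0,0,0,0,0.48,0,0,0,0,0,0.6,0,0,0,0,0,0.65,0,0,0,0,0,0.675,0,0,0,0,0,0.675,0,0,0,0,0,0.675,0,0,0])

```text
schema error: expected a multiple of 6 numbers
```

```bash
python3 - <<'E'
from h import *
st()
E
```

```text
q [ 0.25 -0.14 -0.29  1.42  0.    0.27] tcp [446.5 114.3 102.8] yaw 179.1 z [ 0.001  0.001 -1.   ] F [-1.1  0.1  5.5] t 67.825
```

Emit:
move_arm(rows=[0,0.05,0,0,0,0,0,0.12,0,0,0,0,0,0.24,0,0,0,0,0,0.36,0,0,0,0,0,0.48,0,0,0,0,0,0.6,0,0,0,0,0,0.65,0,0,0,0,0,0.675,0,0,0,0,0,0.675,0,0,0,0,0,0.675,0,0,0,0])

```text
t: 69.08
tcp_pos: [447.4, 168.5, 102.8]
eef_rot: [0.0, 0.008, 1.0, 0.001]
ft_force: [1.0, 0.2, 5.3]
opening: 17.4
grasp_force: 39.7
```

Emit:
move_arm(rows=[0,0.1,0,0,0,0,0,0.2,0,0,0,0,0,0.28,0,0,0,0,0,0.28,0,0,0,0,0,0.28,0,0,0,0])

```text
t: 69.7
tcp_pos: [447.8, 191.2, 102.8]
eef_rot: [0.0, 0.008, 1.0, 0.001]
ft_force: [0.5, 1.7, 4.6]
opening: 17.2
grasp_force: 40.0
```

Emit:
move_arm(rows=[0,0.025,0,0,0,0,0,0.025,0,0,0,0])

```text
t: 69.95
tcp_pos: [447.8, 192.7, 102.8]
eef_rot: [0.0, 0.008, 1.0, 0.0]
ft_force: [-0.1, -1.1, 6.1]
opening: 17.0
grasp_force: 40.1
```

Emit:
move_arm(rows=[0,0.025,0,0,0,0,0,0.025,0,0,0,0])

```text
t: 70.2
tcp_pos: [447.8, 194.6, 102.8]
eef_rot: [0.0, 0.008, 1.0, 0.0]
ft_force: [0.7, -1.4, 5.1]
opening: 17.3
grasp_force: 40.1
```

```bash
python3 - <<'E'
from h import *
st()
E
```

```text
q [ 0.41 -0.07 -0.23  1.41  0.    0.43] tcp [447.8 194.6 102.8] yaw 179.1 z [ 0.001  0.001 -1.   ] F [ 0.7 -1.4  5.1] t 70.2
```

Emit:
move_arm(rows=[0,0.02,0,0,0,0,0,0.02,0,0,0,0])

```text
t: 70.45
tcp_pos: [447.9, 196.2, 102.8]
eef_rot: [0.0, 0.008, 1.0, 0.0]
ft_force: [0.4, -0.6, 5.5]
opening: 17.5
grasp_force: 40.1
```

Emit:
move_arm(rows=[0,0.015,0,0,0,0,0,0.015,0,0,0,0])

```text
t: 70.7
tcp_pos: [447.9, 197.3, 102.8]
eef_rot: [0.0, 0.008, 1.0, 0.0]
ft_force: [1.3, -1.1, 6.7]
opening: 17.5
grasp_force: 40.1
```

Emit:
move_arm(rows=[0,0.015,0,0,0,0,0,0.015,0,0,0,0])

```text
t: 70.95
tcp_pos: [447.9, 198.5, 102.8]
eef_rot: [0.0, 0.008, 1.0, 0.0]
ft_force: [0.2, -2.0, 6.7]
opening: 17.5
grasp_force: 40.1
```

Emit:
move_arm(rows=[0,0.013,0,0,0,0,0,0.013,0,0,0,0])

```text
t: 71.2
tcp_pos: [447.9, 199.6, 102.8]
eef_rot: [0.0, 0.008, 1.0, 0.0]
ft_force: [-0.7, -2.2, 5.9]
opening: 17.3
grasp_force: 40.1
```

Emit:
move_arm(rows=[0,0.013,0,0,0,0,0,0.013,0,0,0,0])

```text
t: 71.45
tcp_pos: [447.9, 200.6, 102.8]
eef_rot: [0.0, 0.008, 1.0, 0.0]
ft_force: [0.2, -1.1, 5.1]
opening: 17.3
grasp_force: 40.1
```

Emit:
move_arm(rows=[0,0.013,0,0,0,0,0,0.013,0,0,0,0])

```text
t: 71.7
tcp_pos: [447.9, 200.8, 102.8]
eef_rot: [0.0, 0.008, 1.0, -0.001]
ft_force: [0.9, -7.2, 7.3]
opening: 17.4
grasp_force: 40.2
```

```bash
python3 - <<'E'
from h import *
st()
mark([668,256.5,56])
F=[];
for i in range(6): read_camera('top'); F.append(read_state()['ft_force'])
print(np.mean(F,0).round(2))
E
```

```text
q [ 0.42 -0.06 -0.22  1.41 -0.    0.44] tcp [447.9 200.8 102.8] yaw 179.0 z [ 0.001 -0.001 -1.   ] F [ 0.9 -7.2  7.3] t 71.7
top mark [667.9 254.8  56. ] px 234.4 151.5
scene mark [668.7 257.6  56. ] px 381.2 316.1
[ 0.72 -6.84  7.15]
```

The stop shows at TCP y ≈ 200.7 (Fy rises to −7 N), so the target is y ≈ 170.7. That agrees with vision.

Emit:
move_arm(rows=[0,-0.06,0,0,0,0,0,-0.14,0,0,0,0,0,-0.22,0,0,0,0,0,-0.3,0,0,0,0,0,-0.36,0,0,0,0,0,-0.385,0,0,0,0,0,-0.385,0,0,0,0,0,-0.385,0,0,0,0])

```text
t: 73.1
tcp_pos: [447.4, 171.0, 102.8]
eef_rot: [0.0, 0.008, 1.0, 0.0]
ft_force: [0.2, 0.0, 6.2]
opening: 17.5
grasp_force: 40.2
```

```bash
python3 - <<'E'
from h import *
st([447.5,170.7,102.8])
mark([668,225.5,56])
E
```

```text
q [ 0.36 -0.09 -0.25  1.41  0.    0.38] tcp [447.4 171.  102.8] yaw 179.1 z [ 0.001  0.001 -1.   ] F [0.2 0.  6.2] t 73.1
units [-0.001 -0.004 -0.   ]
top mark [667.7 224.7  56. ] px 243.1 151.9
scene mark [669.4 232.9  56. ] px 370.9 310.1
```

Emit:
move_arm(rows=[0,0,0,0,0,0,0,0,0,0,0,0,0,0,0,0,0,0,0,0,0,0,0,0], gripper=0.55)

```text
t: 73.7
tcp_pos: [446.9, 170.9, 101.8]
eef_rot: [-0.0, 0.008, 1.0, 0.0]
ft_force: [0.8, -0.4, -0.3]
opening: 38.5
grasp_force: 0.0
```

Emit:
move_arm(rows=[0,0,-0.4,0,0,0,0,0,-0.8,0,0,0,0,0,-0.9,0,0,0,0,0,-0.9,0,0,0])

```text
t: 74.2
tcp_pos: [447.1, 171.0, 173.7]
eef_rot: [-0.0, 0.008, 1.0, 0.0]
ft_force: [-0.6, -0.4, -0.3]
opening: 38.4
grasp_force: 0.0
```

```bash
python3 - <<'E'
from h import *
st([395.4,281.4,150])
mark([668,225.5,56])
for n,Q in zip('ts',both((340,440,230,335),20,130)):
    k=(Q[:,2]>90); print(n,'grip',cv2.minAreaRect(Q[k][:,:2].astype(np.float32)))
    k=(Q[:,2]>60)&(Q[:,2]<90); print(n,'60-90',k.sum(),Q[k].min(0).round() if k.sum() else '',Q[k].max(0).round() if k.sum() else '')
    k=(Q[:,2]>40)&(Q[:,2]<62); print(n,'40-62',k.sum(),Q[k].min(0).round(),Q[k].max(0).round())
E
```

```text
q [ 0.36 -0.1  -0.12  1.55  0.    0.38] tcp [447.1 171.  173.7] yaw 179.1 z [-0.     0.001 -1.   ] F [-0.6 -0.4 -0.3] t 74.2
units [0.668 1.37  0.297]
top mark [666.6 225.9  56. ] px 242.8 152.2
scene mark [669.4 232.8  56. ] px 370.9 310.1
t grip ((0.0, 0.0), (0.0, 0.0), 0.0)
t 60-90 0  Traceback (most recent call last):
  File "<stdin>", line 7, in <module>
    return umr_minimum(a, axis, None, out, keepdims, initial, where)
ValueError: zero-size array to reduction operation minimum which has no identity
```

Emit:
move_arm(rows=[0.17,0.35,0,0,0,0,0.334,0.685,0,0,0,0])

```text
t: 74.55
tcp_pos: [420.4, 226.3, 172.6]
eef_rot: [-0.001, 0.008, 1.0, -0.0]
ft_force: [0.6, 0.3, -0.5]
opening: 38.5
grasp_force: 0.0
```

Emit:
move_arm(rows=[0.17,0.35,0,0,0,0,0.334,0.685,0.2,0,0,0,0.334,0.685,0.2,0,0,0,0.334,0.685,0.2,0,0,0])

```text
t: 75.05
tcp_pos: [395.1, 280.9, 157.5]
eef_rot: [-0.001, 0.008, 1.0, -0.0]
ft_force: [-0.5, 0.9, 0.7]
opening: 38.3
grasp_force: 0.0
```

```bash
python3 - <<'E'
from h import *
st([395.4,281.4,74])
snap('scene');snap('top')
Q=both((340,440,230,335),20,112)[1]
k=(Q[:,2]>90); print('grip',cv2.minAreaRect(Q[k][:,:2].astype(np.float32)))
for a,b in((62,90),(50,62),(40,50)):
    k=(Q[:,2]>a)&(Q[:,2]<b); print(a,k.sum(),Q[k].min(0).round() if k.any() else '',Q[k].max(0).round() if k.any() else '')
mark([668,225.5,56])
E
```

```text
q [ 0.62 -0.08 -0.14  1.52  0.    0.63] tcp [395.1 280.9 157.5] yaw 179.1 z [-0.002 -0.    -1.   ] F [-0.5  0.9  0.7] t 75.05
units [-0.005  0.007  1.043]
grip ((396.6510314941406, 283.8697204589844), (19.667360305786133, 19.616586685180664), 89.7231216430664)
62 71 [391. 273.  62.] [407. 294.  90.]
50 219 [374. 255.  50.] [439. 310.  62.]
40 181 [376. 245.  40.] [437. 321.  50.]
top mark [667.7 224.7  56. ] px 243.1 151.9
scene mark [669.4 232.8  56. ] px 370.9 310.1
```

Emit:
move_arm(rows=[0,0.007,0.4,0,0,0,0,0.007,0.8,0,0,0,0,0.007,1,0,0,0,0,0.007,1,0,0,0,0,0.007,1,0,0,0])

```text
t: 75.88
tcp_pos: [395.8, 282.2, 79.3]
eef_rot: [0.0, 0.008, 1.0, 0.001]
ft_force: [-0.0, 0.8, -0.6]
opening: 38.6
grasp_force: 0.0
```

Emit:
move_arm(rows=[0,0,0,0,0,0,0,0,0,0,0,0,0,0,0,0,0,0,0,0,0,0,0,0,0,0,0,0,0,0], gripper=1, force=40)

```text
t: 76.5
tcp_pos: [395.8, 281.9, 79.3]
eef_rot: [0.001, 0.008, 1.0, 0.0]
ft_force: [-0.5, -4.7, 6.1]
opening: 19.2
grasp_force: 39.5
```

Emit:
move_arm(rows=[-0.05,0,0,0,0,0,-0.1,0,0,0,0,0,-0.15,0,0,0,0,0,-0.2,0,0,0,0,0,-0.25,0,0,0,0,0,-0.25,0,0,0,0,0])

```text
t: 77.25
tcp_pos: [415.8, 281.5, 79.3]
eef_rot: [0.0, 0.008, 1.0, 0.0]
ft_force: [-1.0, -4.3, 6.2]
opening: 19.0
grasp_force: 39.6
```

Emit:
move_arm(rows=[-0.03,0,0,0,0,0,-0.07,0,0,0,0,0,-0.07,0,0,0,0,0])

```text
t: 77.62
tcp_pos: [421.3, 281.4, 79.3]
eef_rot: [0.0, 0.008, 1.0, 0.0]
ft_force: [-1.6, -2.8, 6.0]
opening: 19.1
grasp_force: 39.6
```

```bash
python3 - <<'E'
from h import *
st()
E
```

```text
q [ 0.59 -0.02 -0.23  1.36  0.    0.6 ] tcp [421.3 281.4  79.3] yaw 179.1 z [ 0.001  0.001 -1.   ] F [-1.6 -2.8  6. ] t 77.625
```

Emit:
move_arm(rows=[-0.04,0,0,0,0,0,-0.08,0,0,0,0,0,-0.105,0,0,0,0,0,-0.105,0,0,0,0,0])

```text
t: 78.12
tcp_pos: [427.1, 281.3, 79.4]
eef_rot: [-0.002, 0.008, 1.0, 0.0]
ft_force: [-16.8, -3.8, 14.8]
opening: 19.1
grasp_force: 40.6
```

Emit:
move_arm(rows=[-0.015,0,0,0,0,0,-0.015,0,0,0,0,0])

```text
t: 78.38
tcp_pos: [427.3, 281.3, 79.4]
eef_rot: [-0.003, 0.007, 1.0, 0.0]
ft_force: [-22.9, -3.5, 17.8]
opening: 19.5
grasp_force: 41.0
```

Emit:
move_arm(rows=[-0.012,0,0,0,0,0,-0.012,0,0,0,0,0])

```text
t: 78.62
tcp_pos: [427.3, 281.3, 79.4]
eef_rot: [-0.004, 0.007, 1.0, 0.0]
ft_force: [-26.1, -3.3, 20.2]
opening: 18.7
grasp_force: 41.4
```

Emit:
move_arm(rows=[0.03,0,0,0,0,0,0.03,0,0,0,0,0,0.03,0,0,0,0,0,0.03,0,0,0,0,0], gripper=0.55)

```text
t: 79.12
tcp_pos: [429.2, 281.4, 78.0]
eef_rot: [-0.0, 0.008, 1.0, 0.0]
ft_force: [0.4, -0.2, -0.6]
opening: 38.7
grasp_force: 0.0
```

Emit:
move_arm(rows=[0,0,-0.4,0,0,0,0,0,-0.8,0,0,0,0,0,-0.95,0,0,0,0,0,-0.95,0,0,0])

```text
t: 79.62
tcp_pos: [429.3, 281.5, 154.1]
eef_rot: [-0.0, 0.008, 1.0, 0.0]
ft_force: [-1.2, -0.5, -0.7]
opening: 38.4
grasp_force: 0.0
```

```bash
python3 - <<'E'
from h import *
st()
mark([668,225.5,56])
snap('scene')
Q=both((380,460,255,310),20,112)[1]
for lo in (88,92,95):
    k=(Q[:,2]>lo); print('grip',k.sum(),cv2.minAreaRect(Q[k][:,:2].astype(np.float32)))
a=np.load('/tmp/scene.npz')['p'];c=proj('scene',[440,281,70])[0].astype(int)
o=cv2.resize(a[c[1]-45:c[1]+45,c[0]-60:c[0]+60],(800,600),interpolation=cv2.INTER_CUBIC);cv2.imwrite('pics/lock.png',o[:,:,::-1])
E
```

```text
q [ 0.58 -0.02 -0.08  1.51  0.    0.6 ] tcp [429.3 281.5 154.1] yaw 179.1 z [-0.     0.001 -1.   ] F [-1.2 -0.5 -0.7] t 79.625
top mark [667.7 224.7  56. ] px 243.1 151.9
scene mark [669.3 232.8  56. ] px 370.9 310.1
grip 77 ((427.83270263671875, 283.8032531738281), (19.995014190673828, 21.314739227294922), 78.70249938964844)
grip 60 ((426.4449462890625, 283.6970520019531), (19.05164909362793, 19.111371994018555), 3.8695640563964844)
grip 54 ((426.4449462890625, 283.6970520019531), (19.05164909362793, 19.111371994018555), 3.8695640563964844)
```

View pics/lock.png

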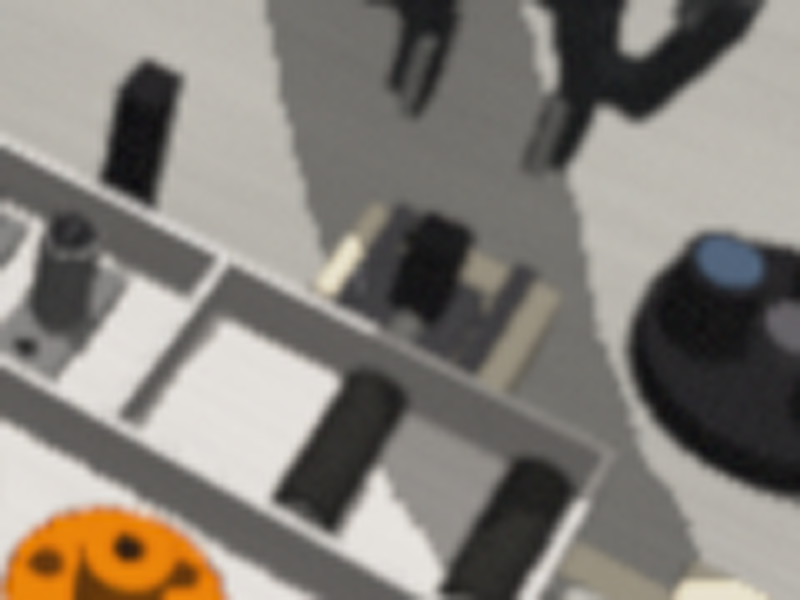

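```bash
python3 - <<'E'
from h import *
snap('scene');snap('top')
for n,Q in zip('ts',both((440,490,240,310),80,90)):
    if len(Q)>3:
        x=Q[:,0]; print(n,len(Q),np.percentile(x,[2,10,50,90,98]).round(1))
print(cv2.minAreaRect(both((380,460,255,310),94,112)[1][:,:2].astype(np.float32)))
# slide block & bracket extents along x at their heights
Q=both((340,462,250,315),40,62)[1]
for a,b in((40,45),(45,50),(50,54),(54,58),(58,62)):
    k=(Q[:,2]>a)&(Q[:,2]<b);print(a,k.sum(),Q[k].min(0).round(),Q[k].max(0).round())
E
```

```text
t 25 [466.2 466.5 467.4 470.1 484.7]
s 77 [468.1 469.1 471.5 473.3 481.5]
((427.76715087890625, 283.5316467285156), (19.666749954223633, 18.558481216430664), 78.16796112060547)
40 42 [376. 250.  40.] [433. 315.  45.]
45 92 [375. 254.  45.] [439. 311.  50.]
50 44 [379. 255.  50.] [436. 310.  53.]
54 89 [405. 265.  54.] [445. 303.  58.]
58 31 [410. 266.  58.] [447. 302.  62.]
```

Emit:
move_arm(rows=[0.2,0,0,0,0,0,0.4,0,0,0,0,0,0.4,0,0,0,0,0,0.4,0,0,0,0,0], gripper=1)

```text
t: 80.38
tcp_pos: [396.9, 282.0, 154.2]
eef_rot: [-0.0, 0.008, 1.0, 0.0]
ft_force: [-0.2, 0.3, -0.5]
opening: -0.1
grasp_force: 0.0
```

Emit:
move_arm(rows=[0,0,0.4,0,0,0,0,0,0.8,0,0,0,0,0,0.95,0,0,0,0,0,0.95,0,0,0,0,0,0.95,0,0,0])

```text
t: 81.0
tcp_pos: [397.6, 282.3, 79.3]
eef_rot: [0.0, 0.008, 1.0, 0.001]
ft_force: [-0.0, 0.2, -0.5]
opening: 0.2
grasp_force: 0.0
```

Emit:
move_arm(rows=[-0.05,0,0,0,0,0,-0.05,0,0,0,0,0])

```text
t: 81.25
tcp_pos: [401.6, 282.0, 78.6]
eef_rot: [0.0, 0.008, 1.0, 0.001]
ft_force: [0.5, 0.1, -0.5]
opening: 0.1
grasp_force: 0.0
```

Emit:
move_arm(rows=[-0.025,0,0,0,0,0,-0.025,0,0,0,0,0])

```text
t: 81.5
tcp_pos: [403.1, 281.8, 78.1]
eef_rot: [-0.0, 0.008, 1.0, 0.0]
ft_force: [0.7, 0.9, -0.0]
opening: -0.1
grasp_force: 0.0
```

Emit:
move_arm(rows=[-0.025,0,0,0,0,0,-0.025,0,0,0,0,0])

```text
t: 81.75
tcp_pos: [405.1, 281.8, 78.0]
eef_rot: [-0.0, 0.008, 1.0, 0.0]
ft_force: [0.5, -0.1, 0.9]
opening: -0.4
grasp_force: 0.0
```

Emit:
move_arm(rows=[-0.02,0,0,0,0,0,-0.02,0,0,0,0,0])

```text
t: 82.0
tcp_pos: [406.3, 281.7, 78.0]
eef_rot: [-0.001, 0.008, 1.0, 0.0]
ft_force: [-3.6, 0.0, 1.3]
opening: 0.2
grasp_force: 1.4
```

Emit:
move_arm(rows=[-0.02,0,0,0,0,0,-0.02,0,0,0,0,0])

```text
t: 82.25
tcp_pos: [406.5, 281.7, 78.0]
eef_rot: [-0.002, 0.008, 1.0, 0.0]
ft_force: [-10.6, 0.0, 6.1]
opening: -0.0
grasp_force: 5.8
```

Emit:
move_arm(rows=[-0.015,0,0,0,0,0,-0.015,0,0,0,0,0])

```text
t: 82.5
tcp_pos: [406.7, 281.7, 78.0]
eef_rot: [-0.003, 0.007, 1.0, 0.0]
ft_force: [-18.2, -0.1, 10.2]
opening: -0.3
grasp_force: 9.0
```

Emit:
move_arm(rows=[0.1,0,0,0,0,0,0.25,0,0,0,0,0,0.25,0,-0.4,0,0,0,0.25,0,-0.9,0,0,0,0.25,0,-1,0,0,0])

```text
t: 83.12
tcp_pos: [390.0, 282.6, 160.7]
eef_rot: [0.001, 0.008, 1.0, 0.001]
ft_force: [0.5, 1.0, -0.5]
opening: -0.2
grasp_force: 0.0
```

Emit:
move_arm(rows=[0.2,-0.4,-0.4,0,0,0,0.5,-0.9,-0.6,0,0,0,0.5,-0.9,-0.6,0,0,0,0.5,-0.9,-0.6,0,0,0])

```text
t: 83.62
tcp_pos: [348.4, 210.7, 205.4]
eef_rot: [-0.0, 0.008, 1.0, 0.0]
ft_force: [-0.2, -0.2, 0.2]
opening: 0.1
grasp_force: 0.0
```

```bash
python3 - <<'E'
from h import *
st()
mark([668,225.5,56])
def rep(nm,box,lo,hi):
    for n,Q in zip('ts',both(box,lo,hi)):
        if len(Q)>3:
            r=cv2.minAreaRect(Q[:,:2].astype(np.float32)); print(nm,n,len(Q),'rect',np.round(r[0],1),np.round(r[1],1),round(r[2],1),'z',np.median(Q[:,2]).round(1))
rep('bar',(380,480,-330,-220),90,115)
rep('grip',(380,450,255,310),92,112)
rep('brush tops',(470,550,90,210),98,112)
rep('hubs',(575,625,120,280),88,97)
rep('cork',(640,730,-340,-250),45,65)
E
```

```text
q [ 0.54 -0.26 -0.2   1.63  0.    0.56] tcp [348.4 210.7 205.4] yaw 179.1 z [-0.     0.001 -1.   ] F [-0.2 -0.2  0.2] t 83.625
top mark [667.7 224.7  56. ] px 243.1 151.9
scene mark [669.4 232.8  56. ] px 370.9 310.1
bar t 151 rect [ 421.6 -276.9] [81.4 17.9] 1.2 z 108.9
bar s 195 rect [ 426.2 -275.1] [85.2 19.3] 2.1 z 105.4
grip s 60 rect [426.9 283.5] [19.6 19.6] 82.0 z 97.7
brush tops t 67 rect [507.8 153.1] [58.9 20.3] 88.6 z 105.1
brush tops s 126 rect [512.  155.8] [63.4 21. ] 86.8 z 105.2
hubs t 97 rect [602.8 203.9] [117.8  28.4] 87.0 z 91.2
hubs s 244 rect [604.2 206.5] [119.4  30.2] 88.4 z 90.4
cork t 189 rect [ 695.4 -299.3] [52.8 52.6] 63.5 z 54.7
cork s 276 rect [ 697.7 -297.1] [53.3 55.4] 36.1 z 53.8
```

```bash
python3 -c "
from workcell import *
print(sign_off())"
```

```text
the job is handed in; nothing more can be done
None
```

I handed the job in. Both rollers, both flanges and both brush holders are in their wells, and the empty basket is back on its mat. The carriage was set on the needle mark by backing 30 mm off its end stop. The lock was pushed to a hard stop, although the grip travelled only about 31 mm of the stated 35 mm; its gap to the tray's front wall matches the fully home position.

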